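# Fit the retaining ring on a bed-lift drive shaft

## Robot

A 6-joint arm with a two-finger parallel gripper is mounted at the origin on the work surface. World frame = base frame: x ahead of the robot, y to its left, z up, the work surface at z = 0. Lengths are in mm, angles in rad, forces in N, time in s.
With the tool pointing down it reaches from about 275 to 750 mm from the base axis. Payload 10.2 kg.
Tool frame: the origin (TCP) lies midway between the tips of the shut fingers; the grasp point (between the pads) lies 19 mm behind it; z points along the fingers, y is the direction in which the jaws open and shut (so a half turn about z gives the same grasp; the last joint's range is limited). The gripper opens to 85 mm and grips with 20 to 120 N. Pads are 22 mm wide; open, the fingers measure 114 mm over their backs; the gripper's body (76 mm by 85 mm) begins 54 mm behind the grasp point. The pads swing forward as they close: fully open they stand 13 mm farther back than shut.
Start: joints at [-1.419, 0.313, 1.498, -0, 1.331, -0.223], TCP at [192.183, -488.566, 231.294] pointing down, gripper open.
Joint ranges: [-2.94, 2.94], [-0.97, 2.17], [0.19, 2.56], [-1.23, 4.37], [0.02, 3.11], [-2.88, 2.88]. Speed limits (rad/s): [2.39, 2.39, 3.01, 3.14, 3.14, 3.14].

## Interface

Orientations are given as a unit quaternion [w, x, y, z].
In Python, from rig import ctrl gives the robot as it stands.
- The arm moves only by the tool carry_out, never from a script. Its argument "plan" is a list of rows, each a list of 3 entries, a list of its own where there are three numbers: the finger opening in mm, from 0 to 85.4, then the shift along the tool's x, y, z in mm, then the turn, a rotation vector about the tool's x, y, z in units of 6 degrees (1.0 is 6 degrees). In form: [[grip, [x, y, z], [ax, ay, az]], ...]. A call has 1 to 20 rows; each row shifts and turns the commanded pose from where the row before left it, along the tool's axes as they then stand; what a row does not reach is not made up. A row lasts 1/12 s, in which the tool goes at most 41.7 mm and 7.16 degrees, less where a joint would pass 70% of its speed; a pose out of reach is approached as far as the arm can. A call with a gripper value outside its range is refused whole. The fingers move at their own pace and stop on an object; "grip_force" is the grip in N (left out, the last holds). Time passes only in rows, so rows that do not move let the fingers close. It gives the time, the measured TCP pose, the force and the opening at its end, in the units of the state.
- ctrl.sense(): the state, without advancing time (a new reading comes with each control period).
- ctrl.capture(name): name is "side" or "top"; returns a dict with "color" (480x640x3 uint8, blue, green, red), "range_z" (480x640 float32, mm along the optical axis (not along the pixel's ray), 0 where there is no reading), "fx", "fy", "cx", "cy" (pixels), "cam_to_world" (4x4, takes a point from camera to world coordinates). Camera axes: x right, y up, looking along -z (the intrinsics and any distortion apply to the point x, -y, -z); pixel columns grow to the right and rows downward; lengths in mm; the calibration is good to about 2 mm. A picture is of the moment at which its call begins.
- ctrl.finish_job(): hands the job in, once; it reports no verdict.
The state is a dict: "time_s": time; "joints": joint angles; "dq": joint speeds; "tau": joint torques, N m; "eef_pos": TCP position; "ee_rot": TCP orientation; "force": force on the tool from outside, world axes, zero at the start; "wrist_torque": the same for the moment, N m; "grip_width": opening from 0.0 (shut) to 1.0 (fully open).
Only numpy, scipy, OpenCV 4.12 (cv2) and the standard library are available. Lean on these libraries where they do the work, as an engineer would, in place of code of your own. Each camera call takes 0.05 s, during which the arm holds its last target.

## Task

Take the retaining-ring pliers from the orange stand, set their fork and pins over the dark ring on the shaft end of the blue drive unit, a pin in each eye, spread the ring no wider than needed and slide it down the shaft, pressing the brass spring washer gently, by feel, until the ring can snap closed into its groove. Then put the pliers back upright in their stand and let go. Do not touch the ring with the fingers, bend it open too far or force it, and leave the other things alone.

Things in the scene. Friction and masses are not known exactly. Their poses are not given: they have to be found in the camera images.
- drive: Fixed, rigid drive unit of a hospital-bed lift: 120 x 130 mm base plate, blue housing 96 x 96 mm, 45 mm high, toothed pulley (90 mm across, top 57 mm up), upright steel shaft on the vertical axis and a brass spring washer round it. Origin: centre of the underside, on the shaft axis, at table height; z up. Never press the open ring on the washer with over 18 N, nor on the shoulder with over 30 N.
- shaft_end (a point): Centre of the top of the shaft's pilot nose, 111.5 mm above the table. Nose: 25 mm diameter, 8 mm long, down to a shoulder 103.5 mm above the table. Below it the shaft is 32 mm in diameter (edge chamfered over the top 3 mm) but for the groove: 26 mm in diameter, 7.5 mm wide, its top edge 18.5 to 32.5 mm below the shoulder: that differs from unit to unit and is found by feel.
- washer_axis (a point): Point on the shaft axis 57 mm above the table, on the pulley. Over it the brass washer (48 mm across, 3 mm thick) rides on a wave spring round the shaft, its top 4 mm below the groove's top edge, wherever that is. It yields from 3 N, gains 2 N per mm and bottoms after 4.5 mm. The open ring can close into the groove once it has pushed it down 1.5 to 3.5 mm (6 to 10 N); further it misses.
- ring: Dark external retaining ring, 5.5 mm thick, 45 mm across, lying level on the shaft's shoulder round the nose (underside 103.5 mm above the table). Origin: ring centre at the underside; z up; x points through its gap, which has an eye either side. Closed, its teeth are 27.6 mm apart: too small for the shaft, right for the groove.
- eye_l (a point): Centre of the top of the ring's +y eye: a lug 14 mm square with a 7.5 mm square through hole, 5.5 mm deep. Closed, it lies at x = 25, y = 12, z = 5.5 mm in the ring's frame; it moves outward along y by 42 mm per rad of arm opening, and less than 1 mm along x.
- eye_r (a point): Centre of the top of the ring's -y eye: as eye_l, at y = -12 mm when closed.
- ring_l (a joint): Opening of the ring's +y arm, rad, 0 = closed; both arms move alike. From 0.14 (eyes 36 mm apart) the ring passes the 32 mm shaft freely; about 0.2 is good; beyond 0.30 it is bent for good. Opening to 0.2 takes about 6 N at each eye. It reads about 0.1 when clamped on the full shaft, under 0.05 when closed in the groove.
- ring_r (a joint): Opening of the ring's -y arm, rad, 0 = closed.
- pliers: Steel hinged ring pliers, blue handles, 0.16 to 0.26 kg, upright in the stand. Origin: centre of the pressing fork's underside; z up, y from jaw to jaw, +x to the pins. Fork: two fixed legs, x -8 to 6, |y| 19 to 26 mm, that straddle the shaft and press on the ring's arms. Hinge plate 54 to 67 mm up. Fork centred over a ring with the same yaw, the pins meet its eyes. Balanced at the grip.
- pliers_grip (a point): Point midway between the two blue grip barrels (each 14 mm diameter, 20 mm long along the pliers' x), 120 mm above the fork's underside: squeeze them here along the pliers' y. They measure W = 62 mm over their outsides at rest; the pin centres are about 82 mm minus W apart: 20 mm at rest, 24 mm (fits the closed ring's eyes) at W = 58 mm, 45 mm at W = 37 mm. Handles end 133 mm up.
- jaw_l (a joint): Squeeze of the pliers, rad, 0 = at rest, 0.033 at W = 58 mm, 0.21 at W = 37 mm; both jaws move alike, squeezing spreads the pins. Springs back: 6 N per handle at rest, 7 N at W = 58, 13 N at W = 37 mm, plus about 6 N from the ring. Each jaw ends in a brass pin, 5 mm diameter, round end, 25 mm ahead (x) of the fork's centre, reaching 5.5 mm below the fork's underside.
- stand: Fixed pliers stand, black base 96 x 90 mm, orange pocket walls up to 46 mm (front wall 36 mm). Origin: on the base's underside at table height; z up; it lies right under the pliers' origin when they are put away, 15 mm below it, with the same yaw. The pocket round the fork's legs is 22 mm along x (from -12 to 10) and 58 mm along y; the pins hang free in front (+x) of the front wall (x 10 to 15 mm).
- screwdriver: Bystander, to be left alone: yellow-handled screwdriver.
- wrench: Bystander, to be left alone: steel open-ended wrench about 150 mm long.
- bearing: Bystander, to be left alone: steel bearing ring, 52 mm across and 14 mm thick.
- spacer: Bystander, to be left alone: copper spacer ring, 44 mm across and 8 mm thick.
- bottle: Bystander, to be left alone: clear drinking bottle, 68 mm across and 210 mm tall.
- grease_jar: Bystander, to be left alone: white jar with a red cap, 60 mm across and 60 mm tall.
- battery: Bystander, to be left alone: grey battery pack, 110 x 60 x 35 mm.
Things that resemble listed ones, but are neither listed nor needed, are in the scene too. Leave any green or pink look-alike of the stand alone.

How it is judged (in metres and radians):
On the way, in this order (a step that is already met when the one before it is completed fails the run):
1. the pliers spread the ring on the shaft (value of joint ring_l above 0.12 rad and contact force between pliers and ring above 1 N), for 0.1 s.
2. the spread ring is pushed down on the spring washer with the pliers (z of ring in the frame of drive below 0.086 m and contact force between ring and drive above 3 N and value of joint ring_l above 0.08 rad and contact force between pliers and ring above 1 N), for 0.05 s.
3. the ring has closed into the groove (value of joint each of ring_l, ring_r below 0.05 rad and z of ring in the frame of drive between 0.058 and 0.086 m and horizontal distance between ring and drive below 0.006 m and angle between ring's own z axis and vertical below 0.12 rad), for 0.2 s.
At the end, for the whole second after the job is handed in: Ring closed (arms under 0.05 rad) in the groove: underside 58 to 86 mm above the unit's underside, within 6 mm of the shaft axis, level to 0.12 rad. Pliers at rest in the stand: within 15 mm of its centre, fork under 22 mm above its underside, upright to 0.15 rad (all of step 3 and horizontal distance between pliers and stand below 0.015 m and z of pliers in the frame of stand below 0.022 m and angle between pliers's own z axis and vertical below 0.15 rad and linear speed of each of pliers, ring below 0.02 m/s); the robot touches nothing.
It fails at once if the ring is opened beyond 0.30 rad (bent) (value of joint any of ring_l, ring_r above 0.3 rad).
It fails at once if the open ring is forced down on the washer with more than 18 N (value of joint ring_l above 0.08 rad and z of ring in the frame of drive below 0.086 m and contact force between ring and drive above 18 N).
It fails at once if the ring is pressed against the drive unit with more than 30 N (contact force between ring and drive above 30 N).
It fails at once if the fingers touch the ring (contact force between the fingers and ring above 0.5 N).
It fails at once if a bystander is moved by more than 30 mm (distance of any of screwdriver, wrench, bearing, spacer, bottle, grease_jar, battery from where it was at the start of the episode above 0.03 m).
It also fails if it takes over 59 s, if anything falls off the work surface, if the arm or the gripper's body presses on something with over 40 N, if the wrist force passes 120 N, or if a joint passes its speed limit or range.

## Working session

There is one attempt and no reset: what is moved stays moved. The work goes in short steps, Python scripts to look and compute and a tool call to move; the robot and the scene stay as the last step left them, time stands still between calls to the robot, and variables do not carry over. Pictures are saved under pics/ and viewed, and the job is handed in when it is done.

Besides the shell and the picture viewer there is one more tool, called after "Emit:" in YAML: its name, and indented under it one key for each argument. carry_out: Moves the arm, as the interface text tells. Its arguments: {"type":"object","properties":{"plan":{"type":"array"},"grip_force":{"type":"number"}},"required":["plan"]}

```bash
ls; mkdir -p pics; python3 - <<'E'
from rig import ctrl
import cv2
print(ctrl.sense())
import numpy as np,pickle
for n in("side","top"):
    d=ctrl.capture(n); cv2.imwrite(f"pics/{n}0.png",d["color"]); pickle.dump(d,open(f"{n}0.pkl","wb"))
    print(n,d["fx"],d["fy"],d["cx"],d["cy"],[k for k in d],np.round(d["cam_to_world"],3).tolist())
E
```

```text
pics
{'time_s': 0.0, 'joints': array([-1.41938198e+00,  3.13442132e-01,  1.49849092e+00,  3.25849035e-05,
        1.33097478e+00, -2.23414866e-01]), 'dq': array([-0.00179018,  0.00063674,  0.00172518, -0.00177348,  0.00118109,
        0.00059512]), 'tau': array([-8.46345156e-04, -4.12261212e+01, -2.59745765e+01, -2.59525850e-04,
        4.13908157e-03, -5.98839165e-06]), 'eef_pos': array([ 192.1570824 , -488.28039985,  230.71883149]), 'ee_rot': array([-6.56596196e-04,  9.82489738e-01,  1.86315546e-01,  3.94817295e-05]), 'force': array([ 0.15216583, -0.14227999, -0.5719632 ]), 'wrist_torque': array([ 0.01433145, -0.03144431, -0.0287143 ]), 'grip_width': 1.0012248613215218}
side 437.0084494734675 437.0084494734675 321.2541699732761 243.69534323640818 ['color', 'range_z', 'fx', 'fy', 'cx', 'cy', 'cam_to_world'] [[-0.909, 0.265, -0.323, 238.457], [-0.417, -0.548, 0.725, 696.952], [0.016, 0.794, 0.608, 701.901], [0.0, 0.0, 0.0, 1.0]]
top 519.5381107180093 519.5381107180093 317.5453790993286 241.96883461976915 ['color', 'range_z', 'fx', 'fy', 'cx', 'cy', 'cam_to_world'] [[-0.02, 0.982, -0.188, 336.879], [-0.999, -0.013, 0.037, 40.859], [0.034, 0.188, 0.982, 1154.017], [0.0, 0.0, 0.0, 1.0]]
```

View pics/side0.png

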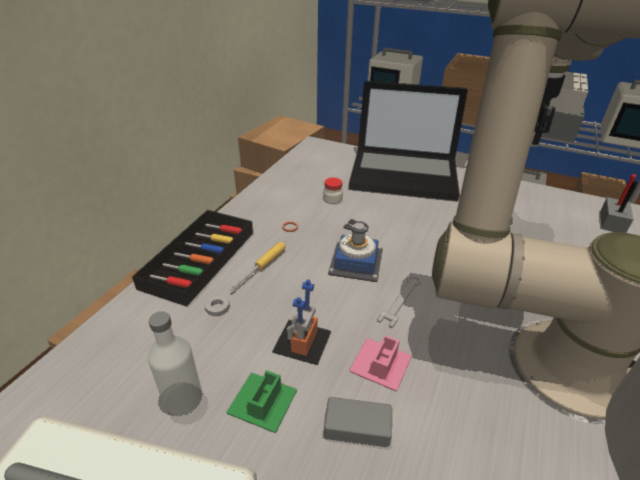

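View pics/top0.png

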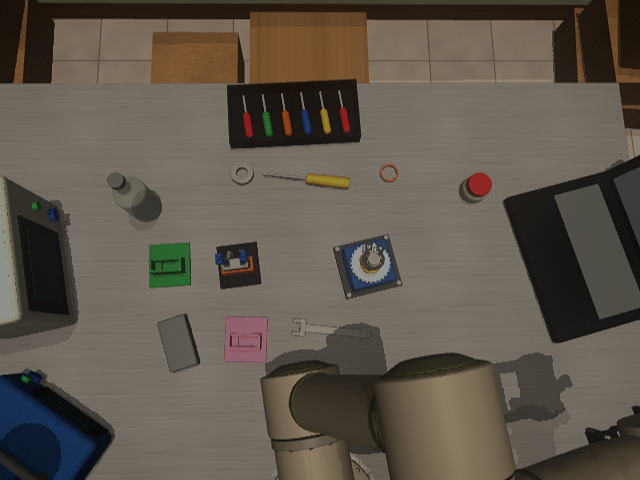

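The scene: pliers in the orange stand are at top (237,262) and side (302,320). The drive unit is at top (370,262) and side (357,245). Next I'll look at enlarged crops.

```bash
python3 - <<'E'
import cv2,pickle
for n,boxes in(("top",[(205,230,80,65),(325,225,90,80)]),("side",[(265,270,75,95),(320,205,75,80)])):
    im=pickle.load(open(f"{n}0.pkl","rb"))["color"]
    for i,(x,y,w,h) in enumerate(boxes):
        s=min(800//w,600//h)
        c=cv2.resize(im[y:y+h,x:x+w],None,fx=s,fy=s,interpolation=cv2.INTER_CUBIC)
        for u in range(0,w,10): cv2.putText(c,str(x+u),(u*s,10),0,.35,(0,255,255));cv2.line(c,(u*s,12),(u*s,18),(0,255,255))
        for v in range(0,h,10): cv2.putText(c,str(y+v),(0,v*s+4),0,.35,(0,255,255))
        cv2.imwrite(f"pics/{n}0_c{i}.png",c)
E
```

```text
(no output)
```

View pics/top0_c0.png

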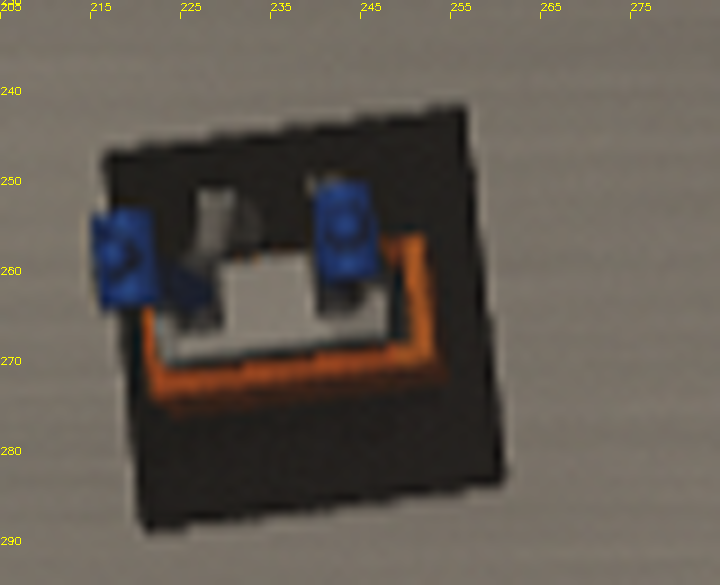

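View pics/top0_c1.png

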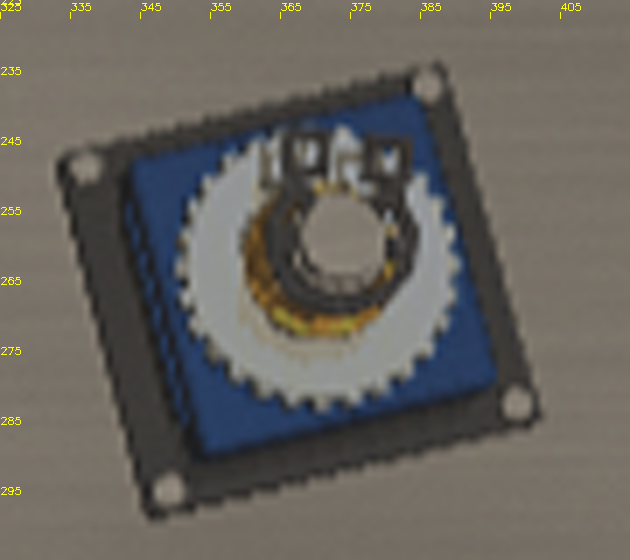

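View pics/side0_c0.png

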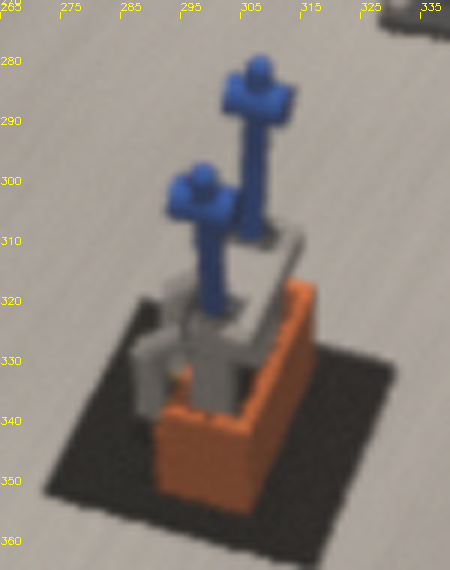

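View pics/side0_c1.png

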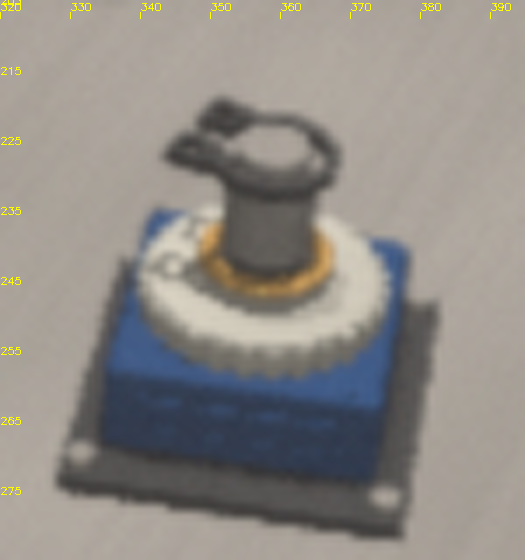

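```bash
cat > h.py <<'E'
import numpy as np,pickle,cv2
def load(n): return pickle.load(open(n+".pkl","rb"))
def ray(d,u,v):
    T=np.array(d["cam_to_world"]); p=np.array([(u-d["cx"])/d["fx"],-(v-d["cy"])/d["fy"],-1.])
    return T[:3,3],T[:3,:3]@p
def atz(d,u,v,z):
    o,r=ray(d,u,v); return o+r*(z-o[2])/r[2]
def tri(d1,a,d2,b):
    o1,r1=ray(d1,*a);o2,r2=ray(d2,*b)
    A=np.stack([r1,-r2],1); s=np.linalg.lstsq(A,o2-o1,rcond=None)[0]
    p,q=o1+r1*s[0],o2+r2*s[1]; return (p+q)/2,np.linalg.norm(p-q)
def proj(d,p):
    T=np.array(d["cam_to_world"]); c=T[:3,:3].T@(np.array(p)-T[:3,3])
    return d["cx"]-d["fx"]*c[0]/c[2], d["cy"]+d["fy"]*c[1]/c[2]
def depthpt(d,u,v):
    o,r=ray(d,u,v); return o+r*d["range_z"][int(round(v)),int(round(u))]
E
python3 - <<'E'
from h import *
np.set_printoptions(precision=1,suppress=True)
t,s=load("top0"),load("side0")
def sh(n,a,b,z):
    p,e=tri(t,a,s,b); print(n,p,"gap",round(e,1),"topz",atz(t,*a,z),"sidez",atz(s,*b,z))
sh("barL",(218.9,258.7),(298.8,303.3),135)
sh("barR",(243.6,255.6),(308,286.2),135)
sh("eyeL",(368.3,247.1),(347.9,226.7),109)
sh("eyeR",(380,247.9),(352.1,221.7),109)
sh("nose",(374,258.9),(359.3,226),111.5)
print("stand corners top",[atz(t,*c,4)[:2] for c in [(216.7,246.9),(256.7,241.7),(261.3,283.9),(221.1,288.9)]])
for c in [(272.3,352),(288.5,319.7),(331,332),(317,364)]: print(atz(s,*c,4)[:2])
print("drive corners")
for c in [(333.6,247.8),(388,234.3),(402,284.5),(346.5,299)]: print(atz(t,*c,8)[:2])
for c in [(235/1,250)]: pass
for u,v in [(374,257),(365,275),(235,265),(390,290),(340,270),(250,245),(360,248),(205,300)]: print(u,v,depthpt(t,u,v))
E
```

```text
barL [501.5 198.5 133.6] gap 1.6 topz [500.5 198.1 135. ] sidez [501.7 199.9 135. ]
barR [506.9 150.  132.8] gap 1.1 topz [506.  149.6 135. ] sidez [506.5 152.2 135. ]
eyeL [ 525.6 -102.8  104.5] gap 0.7 topz [ 524.4 -102.3  109. ] sidez [523.8 -96.8 109. ]
eyeR [ 524.  -126.9  104.4] gap 1.5 topz [ 522.4 -126.4  109. ] sidez [ 522.5 -120.5  109. ]
nose [ 500.6 -113.1  107.7] gap 1.2 topz [ 499.4 -112.7  111.5] sidez [ 499.5 -107.9  111.5]
stand corners top [array([548.3, 223.6]), array([559. , 134.5]), array([463.8, 124.1]), array([454.1, 212.4])]
[548.7 227.5]
[560.1 138.1]
[464.4 130.4]
[456.6 215.7]
drive corners
[542.  -37.9]
[ 571.4 -162. ]
[ 457.  -188.2]
[426.9 -63.5]
374 257 [ 503.7 -113.2  109.1]
365 275 [ 473.3 -100.    57.7]
235 265 [495.8 173.2  78.9]
390 290 [ 446.  -162.2   -0. ]
340 270 [491.5 -50.8   8.8]
250 245 [551.4 149.3   5.5]
360 248 [532.5 -91.8  54.2]
205 300 [430.6 247.8   0.3]
```

```bash
cat > go.py <<'E'
import sys
from rig import ctrl
import numpy as np
from scipy.spatial.transform import Rotation as R
def state():
    s=ctrl.sense(); w,x,y,z=s["ee_rot"]; return s,R.from_quat([x,y,z,w])
def to(x,y,z,yawdeg):
    """tool shift / turn from measured pose; turn first-> shift in new axes"""
    s,r=state(); T=R.from_matrix(np.array([[np.cos(np.radians(yawdeg)),np.sin(np.radians(yawdeg)),0],[np.sin(np.radians(yawdeg)),-np.cos(np.radians(yawdeg)),0],[0,0,-1]]))
    d=np.array([x,y,z])-s["eef_pos"]
    rel=(r.inv()*T).as_rotvec(degrees=True)/6
    np.set_printoptions(precision=2,suppress=True)
    print("t",round(s["time_s"],2),"pos",s["eef_pos"],"F",s["force"],"grip",round(s["grip_width"]*85.4,1))
    print("turn",rel,"shift before turn",r.inv().apply(d),"shift after turn",T.inv().apply(d))
if __name__=="__main__": to(*map(float,sys.argv[1:5]))
E
python3 go.py 503 174 200 6.6
```

```text
t 0.1 pos [ 192.15 -488.33  230.79] F [1.08 0.55 0.77] grip 85.3
turn [-0.01 -0.    2.48] shift before turn [ 531.71 -502.54   31.51] shift after turn [ 384.91 -622.21   30.79]
```

Emit:
carry_out:
  plan:
    - [85,[0,0,0],[0,0,0.83]]
    - [85,[0,0,0],[0,0,0.83]]
    - [85,[0,0,0],[0,0,0.82]]
    - [85,[22,-34.5,0],[0,0,0]]
    - [85,[22,-34.5,0],[0,0,0]]
    - [85,[22,-34.5,0],[0,0,0]]
    - [85,[22,-34.5,0],[0,0,0]]
    - [85,[22,-34.5,0],[0,0,0]]
    - [85,[22,-34.5,0],[0,0,0]]
    - [85,[22,-34.5,0],[0,0,0]]
    - [85,[22,-34.5,0],[0,0,0]]
    - [85,[22,-34.5,0],[0,0,0]]
    - [85,[22,-34.5,0],[0,0,0]]
    - [85,[22,-34.5,0],[0,0,0]]
    - [85,[22,-34.5,0],[0,0,0]]
    - [85,[22,-34.5,0],[0,0,0]]
    - [85,[22,-34.5,0],[0,0,0]]
    - [85,[22,-34.5,0],[0,0,0]]
    - [85,[22,-34.5,0],[0,0,0]]
    - [85,[22,-34.5,0],[0,0,0]]

```text
time_s: 1.77
eef_pos: [496.6, 139.2, 231.0]
ee_rot: [0.0, 0.998, 0.058, -0.0]
force: [-0.5, -0.6, 0.5]
grip_width: 0.994
```

```bash
python3 go.py 503 174 190 6.6
```

```text
t 1.77 pos [496.65 139.24 231.03] F [-0.48 -0.6   0.51] grip 84.8
turn [0. 0. 0.] shift before turn [ 10.33 -33.8   41.02] shift after turn [ 10.31 -33.8   41.03]
```

Emit:
carry_out:
  plan:
    - [85,[5,-17,10],[0,0,0]]
    - [85,[5.3,-16.8,10],[0,0,0]]
    - [85,[0,0,20],[0,0,0]]
    - [85,[0,0,0],[0,0,0]]
    - [85,[0,0,0],[0,0,0]]

```text
time_s: 2.18
eef_pos: [502.2, 171.6, 190.8]
ee_rot: [0.0, 0.998, 0.058, -0.001]
force: [-0.5, 0.2, 0.6]
grip_width: 0.995
```

```bash
cat > cap.py <<'E'
# cap.py tag  then boxes: name x y w h
import sys,cv2,pickle
from rig import ctrl
tag=sys.argv[1]; a=sys.argv[2:]; done={}
for i in range(0,len(a),5):
    n=a[i]; x,y,w,h=map(int,a[i+1:i+5])
    if n not in done:
        done[n]=ctrl.capture(n); pickle.dump(done[n],open(f"{n}{tag}.pkl","wb"))
    im=done[n]["color"]; s=min(800//w,600//h)
    c=cv2.resize(im[y:y+h,x:x+w],None,fx=s,fy=s,interpolation=cv2.INTER_CUBIC)
    for u in range(-x%10,w,10): cv2.putText(c,str(x+u),(u*s,10),0,.35,(0,255,255));cv2.line(c,(u*s,12),(u*s,18),(0,255,255))
    for v in range(-y%10,h,10): cv2.putText(c,str(y+v),(0,v*s+4),0,.35,(0,255,255))
    cv2.imwrite(f"pics/{n}{tag}_{i//5}.png",c); print(f"pics/{n}{tag}_{i//5}.png",s)
E
python3 cap.py 1 side 230 220 140 150 top 180 210 110 90; python3 go.py 503 174 112 6.6
```

```text
pics/side1_0.png 4
pics/top1_1.png 6
t 2.28 pos [503.07 171.33 192.29] F [-0.09  0.65 -0.09] grip 84.6
turn [ 0.   -0.01 -0.01] shift before turn [ 0.15 -2.66 80.29] shift after turn [ 0.24 -2.66 80.29]
```

View pics/side1_0.png

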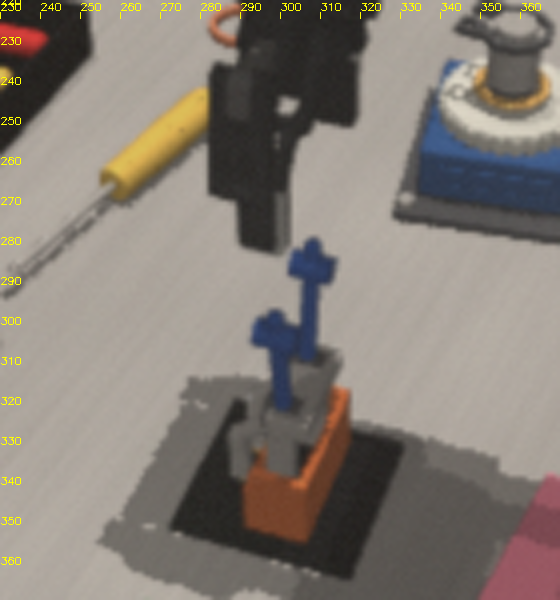

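View pics/top1_1.png

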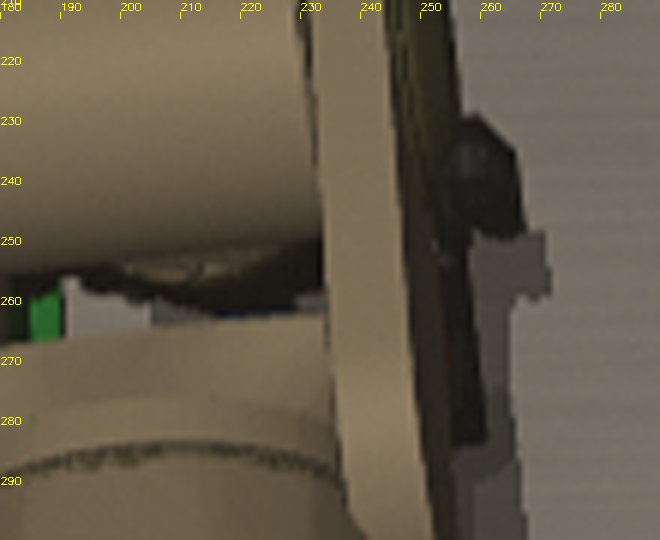

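```bash
python3 - <<'E'
from h import *
d=load("side1"); c=np.array([503.07,171.33]);a=np.radians(6.6)
X=np.array([np.cos(a),np.sin(a)]);Y=np.array([-np.sin(a),np.cos(a)])
for z in (192,205):
  for y in (42.5,57):
    for x in (-11,11):
      p=c+x*X+y*Y; print(z,y,x,np.round(proj(d,[*p,z]),1))
  for y in (-42.5,):
    for x in (-11,11):
      p=c+x*X+y*Y; print(z,y,x,np.round(proj(d,[*p,z]),1))
E
```

```text
192 42.5 -11 [302.5 286.8]
192 42.5 11 [290.4 283.9]
192 57 -11 [299.6 292.4]
192 57 11 [287.3 289.5]
192 -42.5 -11 [318.3 256.9]
192 -42.5 11 [307.1 254.4]
205 42.5 -11 [302.4 281.1]
205 42.5 11 [290.2 278.2]
205 57 -11 [299.4 286.7]
205 57 11 [287.1 283.8]
205 -42.5 -11 [318.4 251.4]
205 -42.5 11 [307.  248.9]
```

Emit:
carry_out:
  plan:
    - [85,[1.2,-4,1],[0,0,0]]
    - [85,[0,0,20],[0,0,0]]
    - [85,[0,0,20],[0,0,0]]
    - [85,[0,0,20],[0,0,0]]
    - [85,[0,0,10],[0,0,0]]
    - [85,[0,0,10],[0,0,0]]
    - [85,[0,0,0],[0,0,0]]
    - [85,[0,0,0],[0,0,0]]

```text
time_s: 2.95
eef_pos: [503.8, 175.9, 110.9]
ee_rot: [-0.0, 0.998, 0.057, 0.0]
force: [-0.2, -0.4, 1.2]
grip_width: 0.998
```

```bash
python3 cap.py 2 side 260 230 80 130; python3 go.py 503.8 175.5 111 6.6
```

```text
pics/side2_0.png 4
t 3.0 pos [504.02 175.94 111.27] F [ 0.8  -0.21  0.26] grip 85.2
turn [-0.   -0.02 -0.  ] shift before turn [-0.27  0.41  0.27] shift after turn [-0.27  0.41  0.27]
```

View pics/side2_0.png

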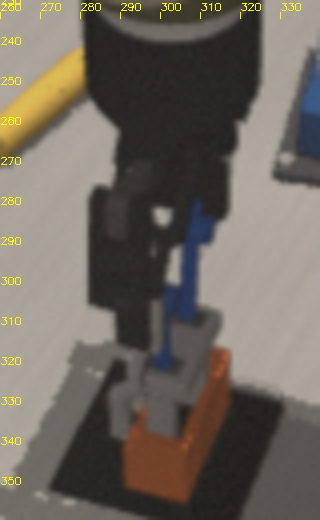

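Emit:
carry_out:
  plan:
    - [70,[0,0,0],[0,0,0]]
    - [64,[0,0,0],[0,0,0]]
    - [61,[0,0,0],[0,0,0]]
    - [58,[0,0,0],[0,0,0]]
    - [58,[0,0,0],[0,0,0]]
    - [58,[0,0,0],[0,0,0]]
    - [58,[0,0,0],[0,0,0]]
    - [58,[0,0,0],[0,0,0]]
  grip_force: 40

```text
time_s: 3.67
eef_pos: [504.4, 175.9, 111.7]
ee_rot: [0.0, 0.998, 0.058, 0.002]
force: [0.0, -1.0, 8.1]
grip_width: 0.685
```

```bash
python3 cap.py 3 side 260 230 80 130; python3 go.py 503.8 175.5 111 6.6
```

```text
pics/side3_0.png 4
t 3.72 pos [504.41 175.88 111.74] F [-0.6  -0.71  7.44] grip 58.2
turn [ 0.   -0.03 -0.  ] shift before turn [-0.65  0.3   0.74] shift after turn [-0.65  0.3   0.74]
```

View pics/side3_0.png

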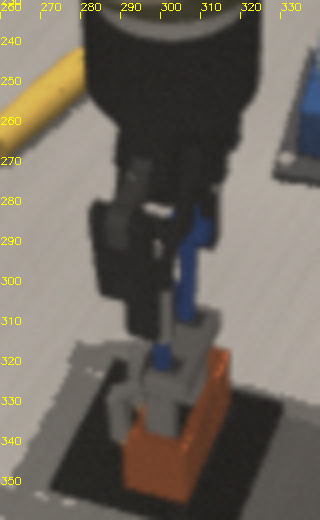

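Emit:
carry_out:
  plan:
    - [58,[0,0,-2],[0,0,0]]
    - [58,[0,0,-4],[0,0,0]]
    - [58,[0,0,-8],[0,0,0]]
    - [58,[0,0,-15],[0,0,0]]
    - [58,[0,0,-20],[0,0,0]]
    - [58,[0,0,-20],[0,0,0]]
    - [58,[0,0,-20],[0,0,0]]
    - [58,[0,0,-20],[0,0,0]]
    - [58,[0,0,-16],[0,0,0]]
    - [58,[0,0,0],[0,0,0]]
    - [58,[0,0,0],[0,0,0]]

```text
time_s: 4.63
eef_pos: [503.4, 175.9, 235.5]
ee_rot: [-0.0, 0.998, 0.058, 0.0]
force: [-0.5, -0.3, -2.0]
grip_width: 0.679
```

```bash
python3 cap.py 4 side 240 180 110 150;  python3 go.py 500 -111 250 -3.5
```

```text
pics/side4_0.png 4
t 4.68 pos [503.04 175.84 234.52] F [-0.13 -0.15 -1.74] grip 58.5
turn [0.   0.01 1.68] shift before turn [-35.98 284.59 -15.44] shift after turn [ 14.48 286.49 -15.48]
```

View pics/side4_0.png

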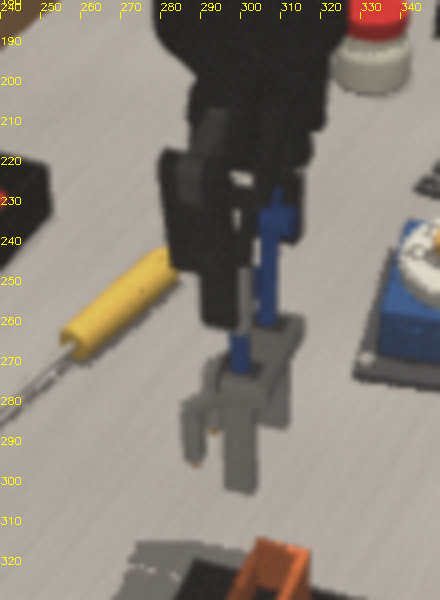

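```bash
cat >> h.py <<'E'
def pl(c,yaw,p):
    a=np.radians(yaw); return [c[0]+p[0]*np.cos(a)-p[1]*np.sin(a),c[1]+p[0]*np.sin(a)+p[1]*np.cos(a),c[2]+p[2]]
E
python3 - <<'E'
from h import *
d=load("side4"); c=[503.04,175.84,234.5-96.7]
for n,p in dict(pinLtip=(25,12,-5.5),pinRtip=(25,-12,-5.5),legLout_b=(6,26,0),legLout_f=(-8,26,0),legL_in_b=(-8,19,0),barRc=(0,-22,120),legR_out=(-8,-26,0)).items(): print(n,np.round(proj(d,pl(c,6.6,p)),1))
E
```

```text
pinLtip [289.1 296.9]
pinRtip [293.8 288.5]
legLout_b [296.  302.3]
legLout_f [303.3 304.2]
legL_in_b [304.6 301.5]
barRc [307.8 234.5]
legR_out [312.7 285.4]
```

```bash
cat > ov.py <<'E'
import sys
from h import *
from scipy.spatial.transform import Rotation
def ov(n,out,box,s,cx,cy,yaw,off=(0,0)):
    d=load(n);x0,y0,w,h=box
    im=cv2.resize(d["color"][y0:y0+h,x0:x0+w],None,fx=s,fy=s,interpolation=cv2.INTER_CUBIC)
    raw=im.copy()
    def poly(P,col,closed=True):
        q=np.array([proj(d,pl((cx,cy,0),yaw,p)) for p in P])+off
        q=((q-[x0,y0]+0.5)*s-0.5); cv2.polylines(im,[np.round(q*8).astype(int)],closed,col,1,cv2.LINE_AA,3)
    th=np.linspace(0,2*np.pi,60)
    poly([(12.5*np.cos(t),12.5*np.sin(t),111.5) for t in th],(0,255,0))
    poly([(22.5*np.cos(t),22.5*np.sin(t),109) for t in np.linspace(.8,2*np.pi-.8,50)],(0,0,255),False)
    for sy in (12,-12):
        for hsz,col in((7,(0,255,255)),(3.75,(255,255,0))):
            poly([(25+a*hsz,sy+b*hsz,109) for a,b in((1,1),(1,-1),(-1,-1),(-1,1))],col)
    cv2.imwrite(out,np.hstack([raw,im]))
if __name__=="__main__":
    a=sys.argv; ov(a[1],a[2],[int(v) for v in a[3].split(",")],int(a[4]),*[float(v) for v in a[5:8]],off=tuple(float(v) for v in a[8:10]) if len(a)>8 else (0,0))
E
python3 ov.py side1 pics/ov1.png 338,212,36,36 11 499.8 -108.5 -3.5 -0.2 -0.7
python3 ov.py top0 pics/ov2.png 355,237,36,36 11 499.8 -112.7 -4 
```

```text
(no output)
```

View pics/ov1.png

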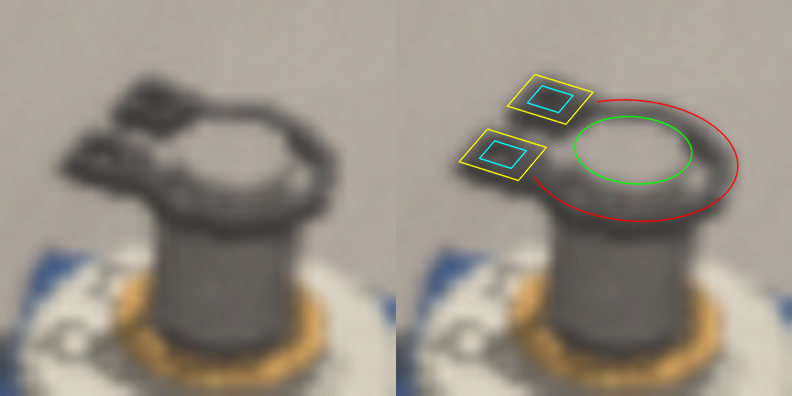

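View pics/ov2.png

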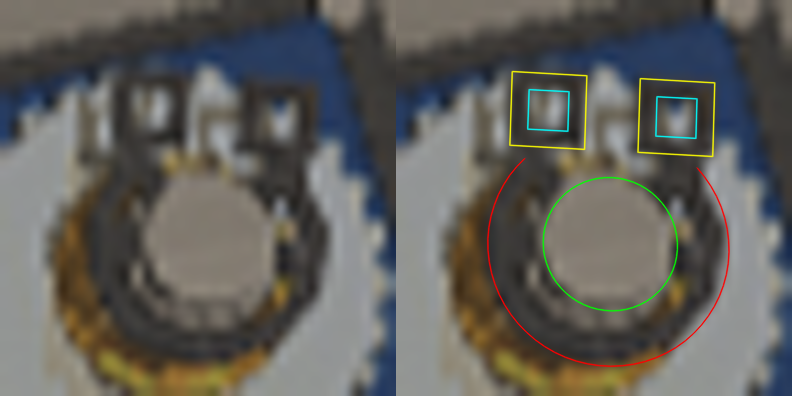

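```bash

python3 ov.py side1 pics/ov3.png 338,212,36,36 11 500.4 -108.6 -5 -0.2 -0.7
python3 ov.py top0 pics/ov4.png 355,237,36,36 11 500.6 -112.5 -5.3
python3 go.py 500.4 -108.6 240 -5
```

```text
t 4.68 pos [503.04 175.84 234.52] F [-0.13 -0.15 -1.74] grip 58.5
turn [0.   0.01 1.93] shift before turn [-35.29 282.25  -5.44] shift after turn [ 22.17 283.59  -5.48]
```

View pics/ov3.png

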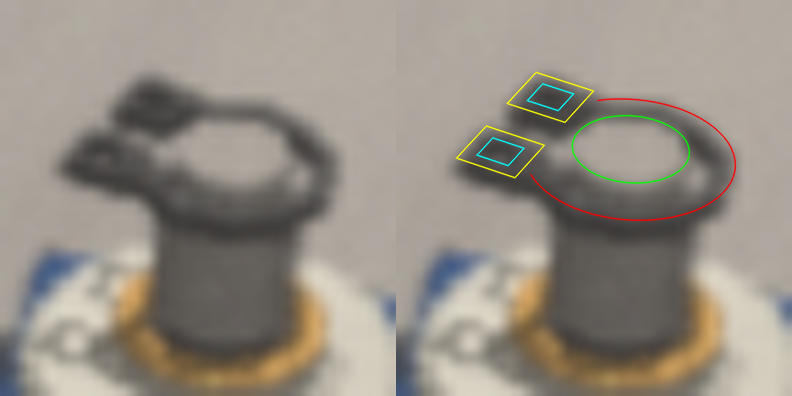

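View pics/ov4.png

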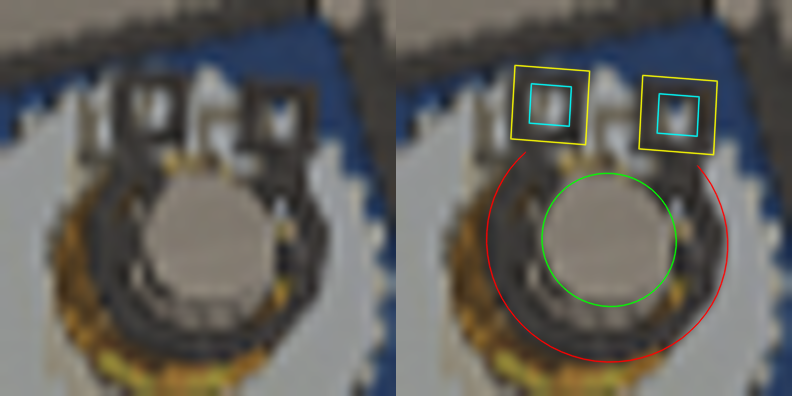

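Emit:
carry_out:
  plan:
    - [58,[0,0,0],[0,0,0.65]]
    - [58,[0,0,0],[0,0,0.65]]
    - [58,[0,0,0],[0,0,0.63]]
    - [58,[2,15,0],[0,0,0]]
    - [58,[2,25,0],[0,0,0]]
    - [58,[2,30,0],[0,0,0]]
    - [58,[2,30,0],[0,0,0]]
    - [58,[2,30,0],[0,0,0]]
    - [58,[2,30,0],[0,0,0]]
    - [58,[2,30,0],[0,0,0]]
    - [58,[2,30,0],[0,0,0]]
    - [58,[2,30,0],[0,0,0]]
    - [58,[2,20,0],[0,0,0]]
    - [58,[2,13,0],[0,0,0]]
    - [58,[0,0,0],[0,0,0]]
    - [58,[0,0,6],[0,0,0]]
    - [58,[0,0,6],[0,0,0]]
    - [58,[0,0,0],[0,0,0]]
    - [58,[0,0,0],[0,0,0]]

```text
time_s: 6.27
eef_pos: [500.6, -106.9, 222.7]
ee_rot: [-0.0, 0.999, -0.043, -0.001]
force: [0.7, 1.3, -2.3]
grip_width: 0.678
```

```bash
python3 go.py 500.2 -108.2 222 -5; python3 cap.py 5 side 330 160 66 100 top 330 200 80 80;  python3 go.py 500.2 -108.2 222 -5
```

```text
t 6.27 pos [ 500.58 -106.93  222.69] F [ 0.65  1.28 -2.31] grip 57.9
turn [-0.01  0.01  0.02] shift before turn [-0.27  1.3   0.69] shift after turn [-0.27  1.3   0.69]
pics/side5_0.png 6
pics/top5_1.png 7
t 6.37 pos [ 500.86 -107.36  223.37] F [-0.11  0.92 -1.71] grip 57.6
turn [-0.   -0.    0.01] shift before turn [-0.58  0.89  1.37] shift after turn [-0.58  0.89  1.37]
```

View pics/side5_0.png

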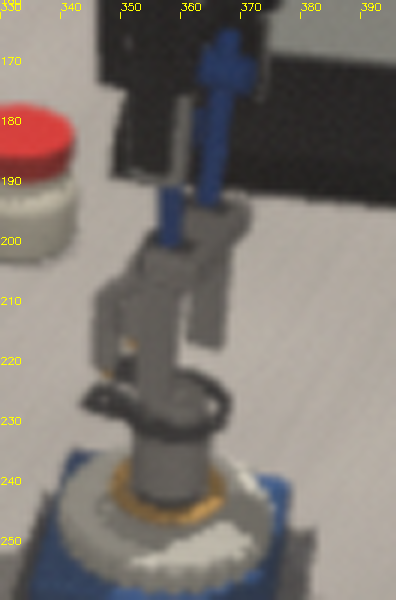

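View pics/top5_1.png

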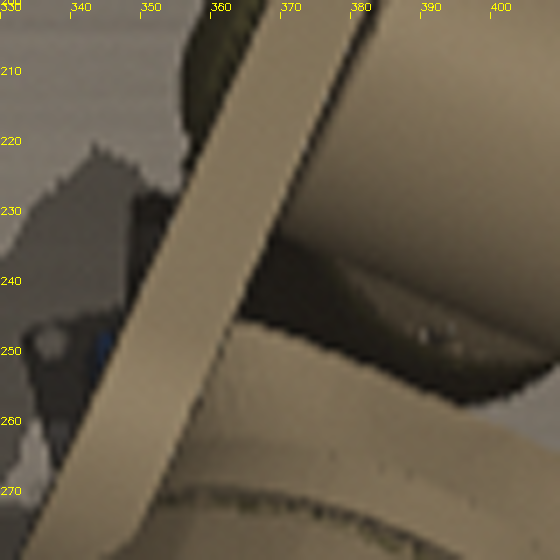

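```bash
python3 - <<'E'
from h import *
d=load("side5"); im=d["color"][208:238,336:372]; s=18
c=cv2.resize(im,None,fx=s,fy=s,interpolation=cv2.INTER_CUBIC)
c=cv2.convertScaleAbs(c,alpha=1.4)
P=[500.7,-107.1,222.9-96.7]
for p in((25,12,-5.5),(25,-12,-5.5),(6,26,0),(-8,26,0),(-8,-26,0)):
    q=proj(d,pl(P,-4.95,p)); print(np.round(q,1))
    cv2.circle(c,(int((q[0]-336+.5)*s),int((q[1]-208+.5)*s)),3,(0,0,255),1)
cv2.imwrite("pics/pins5.png",c)
a=proj(d,[500,-108,120]);b=proj(d,[500,-108,109]);print(np.array(a)-b)
print(np.array(proj(d,[501,-108,109]))-b,np.array(proj(d,[500,-107,109]))-b)
E
```

```text
[347.1 222.2]
[351.7 217.3]
[351.9 225.6]
[357.4 227.4]
[367.  216.5]
[ 0.32040004 -3.84275535]
[-0.39771804 -0.10725703] [-0.15068714  0.22093443]
```

View pics/pins5.png

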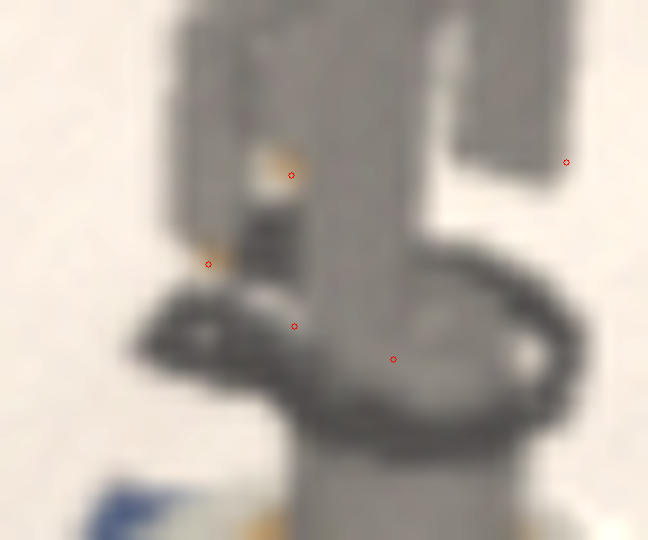

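Emit:
carry_out:
  plan:
    - [58,[0.7,2.7,0],[0,0,0]]
    - [58,[0,0,4],[0,0,0]]
    - [58,[0,0,4],[0,0,0]]
    - [58,[0,0,0],[0,0,0]]
    - [58,[0,0,0],[0,0,0]]
    - [58,[0,0,0],[0,0,0]]

```text
time_s: 6.87
eef_pos: [501.2, -110.7, 215.3]
ee_rot: [-0.0, 0.999, -0.044, -0.0]
force: [-0.2, -0.5, -1.7]
grip_width: 0.68
```

```bash
python3 go.py 501.2 -110 215 -5; python3 cap.py 6 side 336 208 36 30;  python3 go.py 501.2 -110 215 -5; python3 - <<'E'
import cv2
c=cv2.imread("pics/side6_0.png"); cv2.imwrite("pics/side6b.png",cv2.convertScaleAbs(c,alpha=1.4))
E
```

```text
t 6.87 pos [ 501.23 -110.72  215.3 ] F [-0.25 -0.54 -1.67] grip 58.1
turn [-0.  0.  0.] shift before turn [-0.09 -0.72  0.3 ] shift after turn [-0.09 -0.72  0.3 ]
pics/side6_0.png 20
t 6.92 pos [ 501.26 -110.73  215.38] F [ 0.53  0.14 -1.64] grip 58.0
turn [ 0. -0.  0.] shift before turn [-0.12 -0.72  0.38] shift after turn [-0.12 -0.72  0.38]
```

View pics/side6b.png

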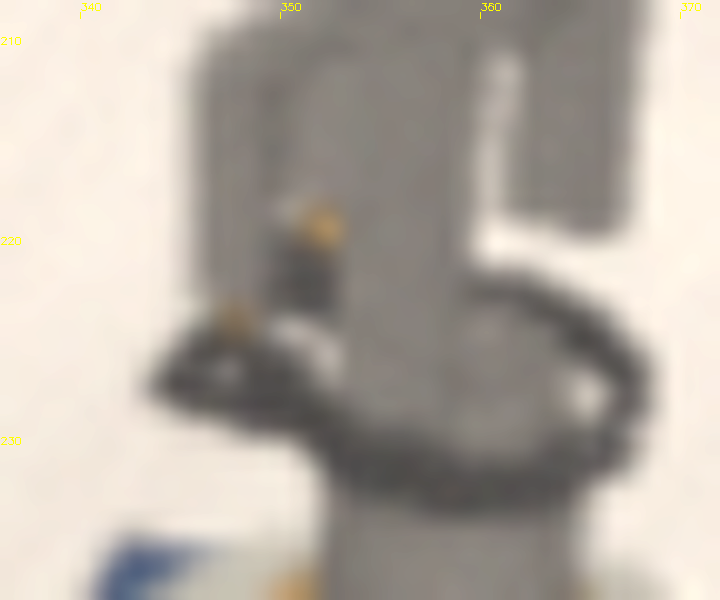

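Emit:
carry_out:
  plan:
    - [58,[0.5,-0.3,1],[0,0,0]]
    - [58,[0,0,1],[0,0,0]]
    - [58,[0,0,1],[0,0,0]]
    - [58,[0,0,1],[0,0,0]]
    - [58,[0,0,0.7],[0,0,0]]
    - [58,[0,0,0.7],[0,0,0]]
    - [58,[0,0,0],[0,0,0]]

```text
time_s: 7.5
eef_pos: [501.7, -110.4, 209.8]
ee_rot: [-0.0, 0.999, -0.043, -0.0]
force: [-0.1, -0.0, -2.2]
grip_width: 0.68
```

```bash
python3 go.py 501.7 -110.4 207 -5; python3 cap.py 7 side 336 208 36 30;  python3 go.py 501.7 -110.4 207 -5; python3 - <<'E'
import cv2
c=cv2.imread("pics/side7_0.png"); cv2.imwrite("pics/side7b.png",cv2.convertScaleAbs(c,alpha=1.4))
E
```

```text
t 7.5 pos [ 501.71 -110.45  209.75] F [-0.08 -0.05 -2.16] grip 58.1
turn [-0.  0.  0.] shift before turn [-0.02 -0.05  2.75] shift after turn [-0.02 -0.05  2.75]
pics/side7_0.png 20
t 7.55 pos [ 501.73 -110.48  209.85] F [-0.37  0.4  -0.97] grip 58.0
turn [0. 0. 0.] shift before turn [-0.04 -0.08  2.85] shift after turn [-0.04 -0.08  2.85]
```

View pics/side7b.png

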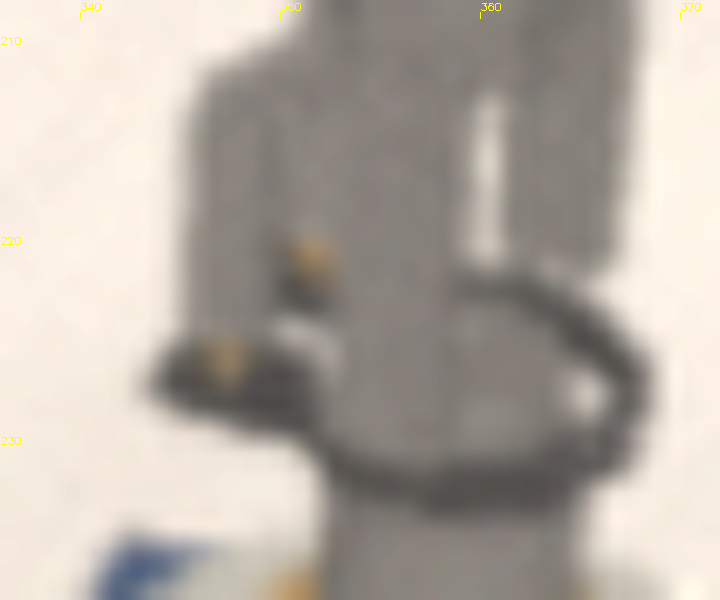

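Emit:
carry_out:
  plan:
    - [58,[0,0,0.8],[0,0,0]]
    - [58,[0,0,0.8],[0,0,0]]
    - [58,[0,0,0.6],[0,0,0]]
    - [58,[0,0,0],[0,0,0]]

```text
time_s: 7.88
eef_pos: [501.7, -110.4, 207.5]
ee_rot: [-0.0, 0.999, -0.043, -0.0]
force: [-0.9, -0.1, -1.7]
grip_width: 0.682
```

```bash
python3 go.py 501.7 -110.4 207 -5; python3 cap.py 8 side 336 208 36 30;  python3 go.py 501.7 -110.4 207 -5; python3 - <<'E'
import cv2
c=cv2.imread("pics/side8_0.png"); cv2.imwrite("pics/side8b.png",cv2.convertScaleAbs(c,alpha=1.4))
E
```

```text
t 7.88 pos [ 501.7  -110.45  207.54] F [-0.9  -0.12 -1.7 ] grip 58.2
turn [-0.  0.  0.] shift before turn [-0.   -0.05  0.54] shift after turn [-0.   -0.05  0.54]
pics/side8_0.png 20
t 7.93 pos [ 501.74 -110.45  207.62] F [ 0.05  0.43 -1.07] grip 58.5
turn [-0.  0.  0.] shift before turn [-0.05 -0.05  0.62] shift after turn [-0.05 -0.05  0.62]
```

View pics/side8b.png

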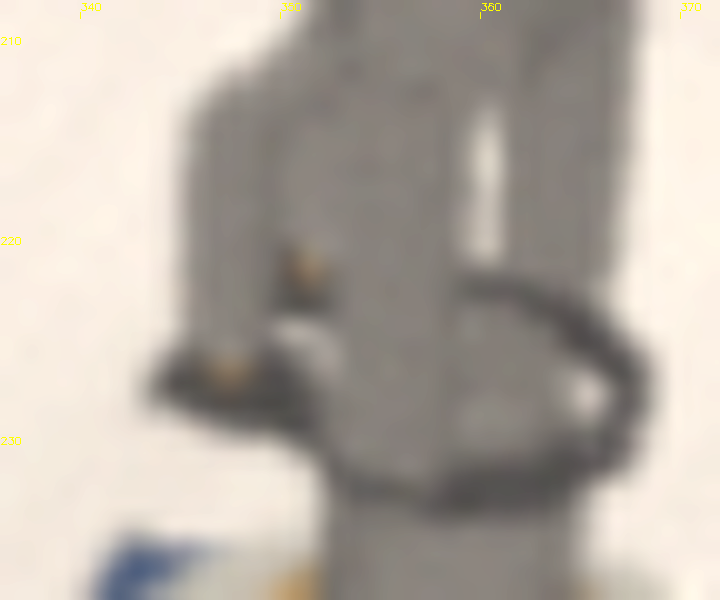

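Emit:
carry_out:
  plan:
    - [58,[0,0,0.7],[0,0,0]]
    - [58,[0,0,0.5],[0,0,0]]
    - [58,[0,0,0],[0,0,0]]
    - [58,[0,0,0],[0,0,0]]

```text
time_s: 8.27
eef_pos: [501.7, -110.5, 206.5]
ee_rot: [-0.0, 0.999, -0.043, -0.0]
force: [-0.9, -0.6, -1.9]
grip_width: 0.681
```

Emit:
carry_out:
  plan:
    - [58,[0,0,0.5],[0,0,0]]
    - [58,[0,0,0],[0,0,0]]
    - [58,[0,0,0],[0,0,0]]

```text
time_s: 8.52
eef_pos: [501.7, -110.5, 206.0]
ee_rot: [-0.0, 0.999, -0.043, -0.0]
force: [0.2, 0.2, -1.5]
grip_width: 0.68
```

Emit:
carry_out:
  plan:
    - [58,[0,0,0.5],[0,0,0]]
    - [58,[0,0,0],[0,0,0]]
    - [58,[0,0,0],[0,0,0]]

```text
time_s: 8.77
eef_pos: [501.9, -110.5, 205.8]
ee_rot: [0.0, 0.999, -0.044, 0.0]
force: [0.1, 0.6, 0.2]
grip_width: 0.681
```

Emit:
carry_out:
  plan:
    - [56.5,[0,0,-0.2],[0,0,0]]
    - [55,[0,0,-0.3],[0,0,0]]
    - [53.5,[0,0,-0.3],[0,0,0]]
    - [53,[0,0,0],[0,0,0]]
    - [53,[0,0,0],[0,0,0]]

```text
time_s: 9.18
eef_pos: [502.1, -110.8, 207.1]
ee_rot: [0.0, 0.999, -0.044, 0.001]
force: [0.4, -0.4, 7.0]
grip_width: 0.626
```

```bash
python3 go.py 501.7 -110.4 207 -5
```

```text
t 9.18 pos [ 502.07 -110.76  207.06] F [ 0.37 -0.39  6.95] grip 53.5
turn [ 0.01 -0.01  0.  ] shift before turn [-0.4  -0.33  0.06] shift after turn [-0.4  -0.33  0.06]
```

Emit:
carry_out:
  plan:
    - [53,[0,0,-0.5],[0,0,0]]
    - [51.5,[0,0,-0.4],[0,0,0]]
    - [50,[0,0,-0.4],[0,0,0]]
    - [49,[0,0,-0.3],[0,0,0]]
    - [49,[0,0,0],[0,0,0]]
    - [49,[0,0,0],[0,0,0]]

```text
time_s: 9.68
eef_pos: [501.8, -110.4, 208.0]
ee_rot: [-0.0, 0.999, -0.043, 0.0]
force: [0.9, -0.1, 4.6]
grip_width: 0.579
```

```bash
python3 go.py 501.7 -110.4 207 -5; python3 cap.py 9 side 330 160 66 100
```

```text
t 9.68 pos [ 501.81 -110.41  207.98] F [ 0.9  -0.1   4.57] grip 49.5
turn [-0. -0.  0.] shift before turn [-0.11 -0.    0.98] shift after turn [-0.11 -0.    0.98]
pics/side9_0.png 6
```

View pics/side9_0.png

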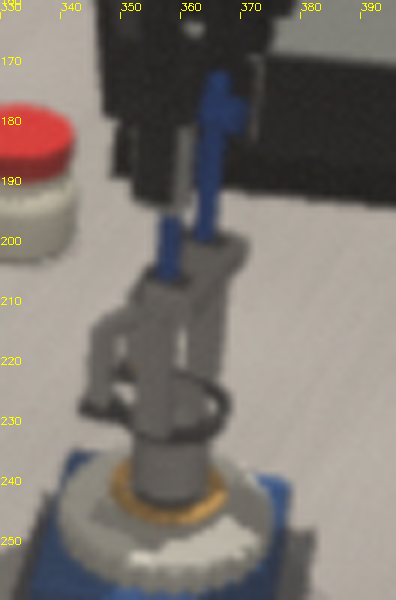

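Emit:
carry_out:
  plan:
    - [47.5,[0,0,-0.4],[0,0,0]]
    - [46,[0,0,-0.4],[0,0,0]]
    - [45,[0,0,-0.3],[0,0,0]]
    - [45,[0,0,0],[0,0,0]]
    - [45,[0,0,0],[0,0,0]]

```text
time_s: 10.15
eef_pos: [501.7, -110.4, 208.8]
ee_rot: [-0.0, 0.999, -0.044, -0.0]
force: [0.1, 0.4, 4.0]
grip_width: 0.534
```

```bash
python3 go.py 501.7 -110.4 207 -5
```

```text
t 10.15 pos [ 501.69 -110.36  208.84] F [0.08 0.45 4.05] grip 45.6
turn [-0.  0.  0.] shift before turn [0.02 0.03 1.84] shift after turn [0.02 0.03 1.84]
```

Emit:
carry_out:
  plan:
    - [43.5,[0,0,-0.3],[0,0,0]]
    - [42,[0,0,-0.3],[0,0,0]]
    - [40.5,[0,0,-0.3],[0,0,0]]
    - [39.5,[0,0,-0.2],[0,0,0]]
    - [39.5,[0,0,0],[0,0,0]]
    - [39.5,[0,0,0],[0,0,0]]

```text
time_s: 10.65
eef_pos: [501.6, -110.4, 209.9]
ee_rot: [-0.0, 0.999, -0.044, -0.0]
force: [0.1, 2.4, 1.5]
grip_width: 0.466
```

```bash
python3 go.py 501.7 -110.4 207 -5; python3 cap.py 10 side 330 160 66 100;python3 go.py 501.7 -110.4 207 -5
```

```text
t 10.65 pos [ 501.64 -110.39  209.91] F [0.08 2.39 1.53] grip 39.8
turn [-0.  0.  0.] shift before turn [0.06 0.   2.91] shift after turn [0.06 0.   2.91]
pics/side10_0.png 6
t 10.7 pos [ 501.64 -110.38  209.9 ] F [0.82 1.86 1.75] grip 39.8
turn [-0.  0.  0.] shift before turn [0.06 0.02 2.9 ] shift after turn [0.06 0.02 2.9 ]
```

View pics/side10_0.png

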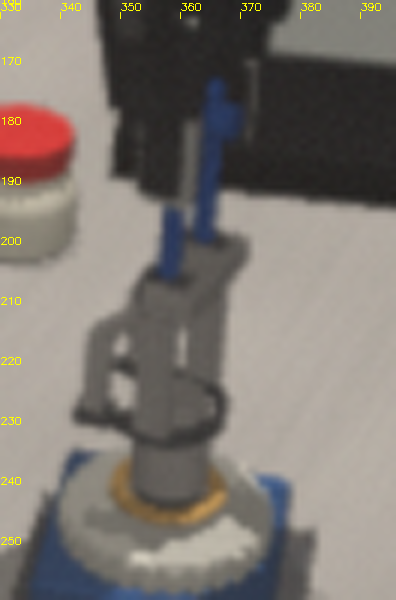

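Emit:
carry_out:
  plan:
    - [39.5,[0,-0.4,0],[0,0,0]]
    - [39.5,[0,0,0.5],[0,0,0]]
    - [39.5,[0,0,0.5],[0,0,0]]
    - [39.5,[0,0,0],[0,0,0]]

```text
time_s: 11.03
eef_pos: [501.7, -110.3, 208.8]
ee_rot: [0.0, 0.999, -0.043, -0.0]
force: [0.1, 0.1, -2.0]
grip_width: 0.467
```

Emit:
carry_out:
  plan:
    - [39.5,[0,0,0.7],[0,0,0]]
    - [39.5,[0,0,0.7],[0,0,0]]
    - [39.5,[0,0,0],[0,0,0]]

```text
time_s: 11.28
eef_pos: [501.5, -110.2, 207.1]
ee_rot: [-0.0, 0.999, -0.044, -0.001]
force: [-0.3, 0.3, -2.6]
grip_width: 0.466
```

Emit:
carry_out:
  plan:
    - [39.5,[0,0,1.5],[0,0,0]]
    - [39.5,[0,0,1.5],[0,0,0]]
    - [39.5,[0,0,1.5],[0,0,0]]
    - [39.5,[0,0,1.5],[0,0,0]]
    - [39.5,[0,0,0],[0,0,0]]

```text
time_s: 11.7
eef_pos: [501.6, -110.0, 201.3]
ee_rot: [-0.0, 0.999, -0.043, -0.0]
force: [-0.5, -1.0, -2.7]
grip_width: 0.469
```

```bash
python3 go.py 501.7 -110.4 207 -5; python3 cap.py 11 side 330 160 66 100;python3 go.py 501.7 -110.4 207 -5
```

```text
t 11.7 pos [ 501.64 -110.04  201.31] F [-0.54 -1.01 -2.68] grip 40.0
turn [-0.    0.01  0.  ] shift before turn [ 0.09  0.35 -5.69] shift after turn [ 0.09  0.35 -5.69]
pics/side11_0.png 6
t 11.75 pos [ 501.7  -110.08  201.51] F [ 0.07 -0.46 -1.23] grip 39.5
turn [-0.  0.  0.] shift before turn [ 0.02  0.31 -5.49] shift after turn [ 0.02  0.32 -5.49]
```

View pics/side11_0.png

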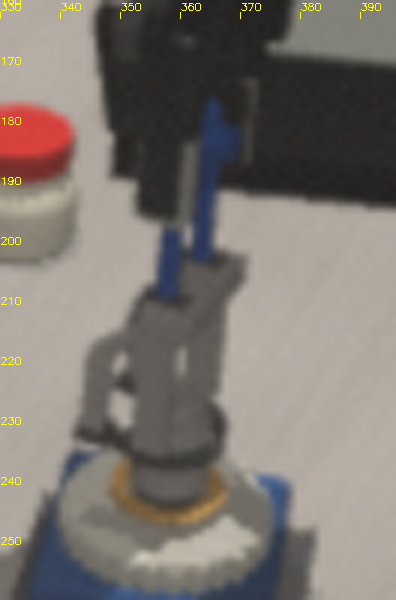

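Emit:
carry_out:
  plan:
    - [39.5,[0,0,1.5],[0,0,0]]
    - [39.5,[0,0,1.5],[0,0,0]]
    - [39.5,[0,0,1.5],[0,0,0]]
    - [39.5,[0,0,1.5],[0,0,0]]
    - [39.5,[0,0,1.5],[0,0,0]]
    - [39.5,[0,0,1.5],[0,0,0]]
    - [39.5,[0,0,1],[0,0,0]]
    - [39.5,[0,0,0],[0,0,0]]

```text
time_s: 12.42
eef_pos: [501.7, -110.1, 191.5]
ee_rot: [0.0, 0.999, -0.044, -0.0]
force: [-1.0, -1.7, -0.8]
grip_width: 0.468
```

```bash
python3 go.py 501.7 -110.4 207 -5
```

```text
t 12.42 pos [ 501.72 -110.13  191.48] F [-1.01 -1.74 -0.82] grip 39.9
turn [0. 0. 0.] shift before turn [ -0.     0.27 -15.52] shift after turn [  0.     0.27 -15.52]
```

Emit:
carry_out:
  plan:
    - [39.5,[0,0.2,0.8],[0,0,0]]
    - [39.5,[0,0,0.8],[0,0,0]]
    - [39.5,[0,0,0],[0,0,0]]

```text
time_s: 12.67
eef_pos: [501.7, -110.3, 190.0]
ee_rot: [-0.0, 0.999, -0.044, -0.0]
force: [-0.2, -0.6, -1.4]
grip_width: 0.467
```

Emit:
carry_out:
  plan:
    - [39.5,[0,0,0.8],[0,0,0]]
    - [39.5,[0,0,0.8],[0,0,0]]
    - [39.5,[0,0,0],[0,0,0]]

```text
time_s: 12.92
eef_pos: [501.7, -110.3, 188.3]
ee_rot: [-0.0, 0.999, -0.043, -0.0]
force: [-1.2, -0.7, -2.1]
grip_width: 0.466
```

Emit:
carry_out:
  plan:
    - [39.5,[0,0,0.8],[0,0,0]]
    - [39.5,[0,0,0.8],[0,0,0]]
    - [39.5,[0,0,0],[0,0,0]]

```text
time_s: 13.17
eef_pos: [501.7, -110.2, 186.7]
ee_rot: [-0.0, 0.999, -0.043, -0.0]
force: [0.5, -1.1, -1.9]
grip_width: 0.47
```

Emit:
carry_out:
  plan:
    - [39.5,[0,0,0.8],[0,0,0]]
    - [39.5,[0,0,0.8],[0,0,0]]
    - [39.5,[0,0,0],[0,0,0]]

```text
time_s: 13.42
eef_pos: [501.7, -110.3, 185.1]
ee_rot: [-0.0, 0.999, -0.043, -0.0]
force: [0.2, -1.5, -2.2]
grip_width: 0.468
```

Emit:
carry_out:
  plan:
    - [39.5,[0,0,0.8],[0,0,0]]
    - [39.5,[0,0,0.8],[0,0,0]]
    - [39.5,[0,0,0],[0,0,0]]

```text
time_s: 13.67
eef_pos: [501.7, -110.3, 183.5]
ee_rot: [-0.0, 0.999, -0.044, -0.0]
force: [-0.4, -0.7, -1.9]
grip_width: 0.465
```

Emit:
carry_out:
  plan:
    - [39.5,[0,0,0.8],[0,0,0]]
    - [39.5,[0,0,0.8],[0,0,0]]
    - [39.5,[0,0,0],[0,0,0]]

```text
time_s: 13.92
eef_pos: [501.7, -110.2, 181.9]
ee_rot: [-0.0, 0.999, -0.043, -0.0]
force: [-0.8, -1.6, -1.3]
grip_width: 0.467
```

Emit:
carry_out:
  plan:
    - [39.5,[0,0,0.8],[0,0,0]]
    - [39.5,[0,0,0.8],[0,0,0]]
    - [39.5,[0,0,0],[0,0,0]]

```text
time_s: 14.17
eef_pos: [501.7, -110.3, 180.3]
ee_rot: [-0.0, 0.999, -0.043, -0.0]
force: [-0.1, -1.0, -2.0]
grip_width: 0.468
```

Emit:
carry_out:
  plan:
    - [39.5,[0,0,0.8],[0,0,0]]
    - [39.5,[0,0,0.8],[0,0,0]]
    - [39.5,[0,0,0],[0,0,0]]

```text
time_s: 14.42
eef_pos: [501.7, -110.3, 178.7]
ee_rot: [-0.0, 0.999, -0.044, -0.0]
force: [-1.0, -0.6, -2.1]
grip_width: 0.469
```

Emit:
carry_out:
  plan:
    - [39.5,[0,0,0.8],[0,0,0]]
    - [39.5,[0,0,0.8],[0,0,0]]
    - [39.5,[0,0,0],[0,0,0]]

```text
time_s: 14.67
eef_pos: [501.7, -110.2, 177.1]
ee_rot: [-0.0, 0.999, -0.044, -0.0]
force: [-0.8, -0.4, -2.2]
grip_width: 0.464
```

Emit:
carry_out:
  plan:
    - [39.5,[0,0,0.8],[0,0,0]]
    - [39.5,[0,0,0.7],[0,0,0]]
    - [39.5,[0,0,0],[0,0,0]]

```text
time_s: 14.92
eef_pos: [501.7, -110.2, 175.7]
ee_rot: [-0.0, 0.999, -0.043, -0.0]
force: [-0.7, -0.6, -2.1]
grip_width: 0.467
```

```bash
python3 cap.py 12 side 330 200 66 66;python3 go.py 501.7 -110.4 207 -5
```

```text
pics/side12_0.png 9
t 14.97 pos [ 501.74 -110.25  175.73] F [ 1.11 -0.81 -1.78] grip 39.8
turn [-0.  0.  0.] shift before turn [ -0.03   0.15 -31.27] shift after turn [ -0.02   0.15 -31.27]
```

View pics/side12_0.png

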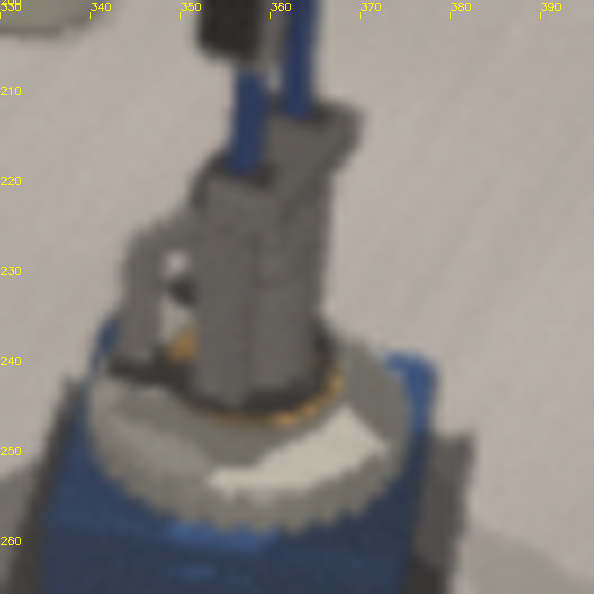

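Emit:
carry_out:
  plan:
    - [39.5,[0,0,0.6],[0,0,0]]
    - [39.5,[0,0,0.4],[0,0,0]]
    - [39.5,[0,0,0],[0,0,0]]

```text
time_s: 15.22
eef_pos: [501.7, -110.3, 174.7]
ee_rot: [-0.0, 0.999, -0.044, -0.0]
force: [0.5, -1.0, -1.6]
grip_width: 0.465
```

Emit:
carry_out:
  plan:
    - [39.5,[0,0,0.6],[0,0,0]]
    - [39.5,[0,0,0.4],[0,0,0]]
    - [39.5,[0,0,0],[0,0,0]]

```text
time_s: 15.47
eef_pos: [501.9, -110.3, 174.0]
ee_rot: [0.0, 0.999, -0.043, 0.0]
force: [0.1, -1.1, 0.4]
grip_width: 0.464
```

Emit:
carry_out:
  plan:
    - [39.5,[0,0,0.6],[0,0,0]]
    - [39.5,[0,0,0.4],[0,0,0]]
    - [39.5,[0,0,0],[0,0,0]]

```text
time_s: 15.72
eef_pos: [501.9, -110.3, 173.0]
ee_rot: [0.0, 0.999, -0.043, 0.0]
force: [0.6, -0.9, 2.6]
grip_width: 0.464
```

Emit:
carry_out:
  plan:
    - [39.5,[0,0,0.5],[0,0,0]]
    - [39.5,[0,0,0.5],[0,0,0]]
    - [39.5,[0,0,0.3],[0,0,0]]
    - [39.5,[0,0,0],[0,0,0]]

```text
time_s: 16.05
eef_pos: [501.9, -110.4, 171.7]
ee_rot: [0.0, 0.999, -0.044, 0.0]
force: [0.5, -1.6, 4.6]
grip_width: 0.464
```

```bash
python3 go.py 501.7 -110.4 207 -5
```

```text
t 16.05 pos [ 501.92 -110.38  171.74] F [ 0.53 -1.56  4.61] grip 39.6
turn [ 0.   -0.01  0.  ] shift before turn [ -0.2    0.05 -35.26] shift after turn [ -0.22   0.04 -35.26]
```

Emit:
carry_out:
  plan:
    - [39.5,[0,0,0.5],[0,0,0]]
    - [41,[0,0,0.35],[0,0,0]]
    - [42,[0,0,0.3],[0,0,0]]
    - [42,[0,0,0],[0,0,0]]
    - [42,[0,0,0],[0,0,0]]

```text
time_s: 16.47
eef_pos: [501.9, -110.2, 170.7]
ee_rot: [0.0, 0.999, -0.043, 0.0]
force: [0.2, -0.7, 5.6]
grip_width: 0.492
```

```bash
python3 go.py 501.7 -110.4 207 -5
```

```text
t 16.47 pos [ 501.89 -110.24  170.68] F [ 0.23 -0.66  5.57] grip 42.0
turn [ 0. -0.  0.] shift before turn [ -0.16   0.17 -36.32] shift after turn [ -0.18   0.17 -36.32]
```

Emit:
carry_out:
  plan:
    - [43,[0,0,0.3],[0,0,0]]
    - [44,[0,0,0.3],[0,0,0]]
    - [45,[0,0,0.3],[0,0,0]]
    - [45,[0,0,0],[0,0,0]]

```text
time_s: 16.8
eef_pos: [502.0, -110.2, 169.8]
ee_rot: [-0.0, 0.999, -0.043, 0.0]
force: [-0.6, -0.4, 6.5]
grip_width: 0.53
```

```bash
python3 go.py 501.7 -110.4 207 -5
```

```text
t 16.8 pos [ 501.95 -110.18  169.83] F [-0.62 -0.44  6.47] grip 45.3
turn [-0.   -0.01  0.  ] shift before turn [ -0.21   0.23 -37.17] shift after turn [ -0.23   0.24 -37.17]
```

Emit:
carry_out:
  plan:
    - [46.5,[0,0,0.3],[0,0,0]]
    - [48,[0,0,0.3],[0,0,0]]
    - [49.5,[0,0,0.3],[0,0,0]]
    - [50,[0,0,0],[0,0,0]]
    - [50,[0,0,0],[0,0,0]]

```text
time_s: 17.22
eef_pos: [502.0, -110.2, 168.9]
ee_rot: [-0.0, 0.999, -0.043, 0.0]
force: [0.3, 0.0, 5.6]
grip_width: 0.586
```

```bash
python3 go.py 501.7 -110.4 207 -5; python3 cap.py 13 side 330 200 66 66
```

```text
t 17.22 pos [ 501.96 -110.19  168.9 ] F [0.31 0.05 5.61] grip 50.1
turn [-0.   -0.01  0.  ] shift before turn [ -0.21   0.23 -38.1 ] shift after turn [ -0.24   0.23 -38.1 ]
pics/side13_0.png 9
```

View pics/side13_0.png

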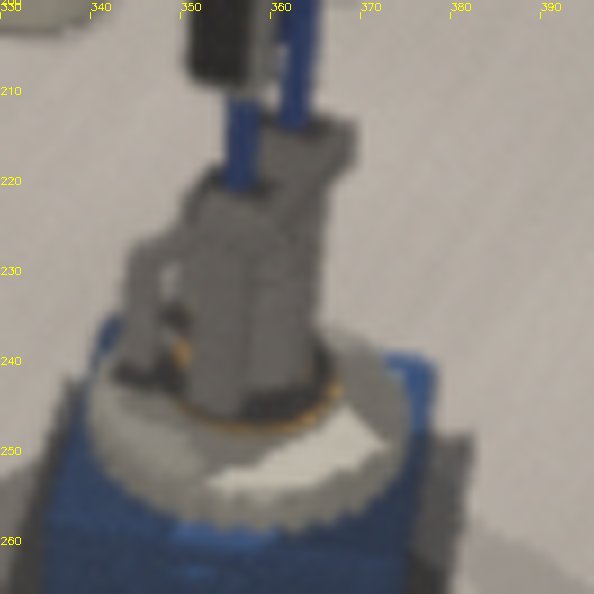

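Emit:
carry_out:
  plan:
    - [51.5,[0,0,0.35],[0,0,0]]
    - [53,[0,0,0.35],[0,0,0]]
    - [54.5,[0,0,0.35],[0,0,0]]
    - [55.5,[0,0,0.3],[0,0,0]]
    - [55.5,[0,0,0],[0,0,0]]
    - [55.5,[0,0,0],[0,0,0]]

```text
time_s: 17.77
eef_pos: [502.0, -110.2, 167.6]
ee_rot: [-0.0, 0.999, -0.044, 0.0]
force: [-0.3, -0.3, 5.5]
grip_width: 0.649
```

```bash
python3 go.py 501.7 -110.4 207 -5; python3 cap.py 14 side 330 200 66 66
```

```text
t 17.77 pos [ 502.   -110.2   167.55] F [-0.34 -0.31  5.47] grip 55.4
turn [-0.   -0.01  0.  ] shift before turn [ -0.24   0.23 -39.45] shift after turn [ -0.28   0.23 -39.45]
pics/side14_0.png 9
```

View pics/side14_0.png

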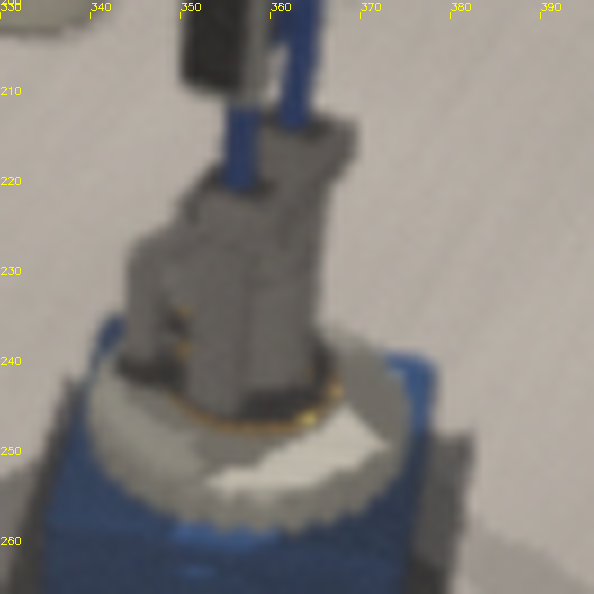

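Emit:
carry_out:
  plan:
    - [57,[0,0,0.3],[0,0,0]]
    - [58,[0,0,0.2],[0,0,0]]
    - [58,[0,0,0],[0,0,0]]
    - [58,[0,0,0],[0,0,0]]
    - [58,[0,0,-1],[0,0,0]]
    - [58,[0,0,-1],[0,0,0]]
    - [58,[0,0,0],[0,0,0]]

```text
time_s: 18.4
eef_pos: [501.4, -110.0, 168.2]
ee_rot: [-0.0, 0.999, -0.043, -0.001]
force: [0.2, -0.1, -0.1]
grip_width: 0.682
```

```bash
python3 go.py 501.7 -110.4 207 -5; python3 cap.py 15 side 330 200 66 66
```

```text
t 18.4 pos [ 501.37 -109.96  168.23] F [ 0.18 -0.1  -0.15] grip 58.2
turn [-0.01  0.01  0.  ] shift before turn [  0.31   0.38 -38.77] shift after turn [  0.37   0.41 -38.77]
pics/side15_0.png 9
```

View pics/side15_0.png

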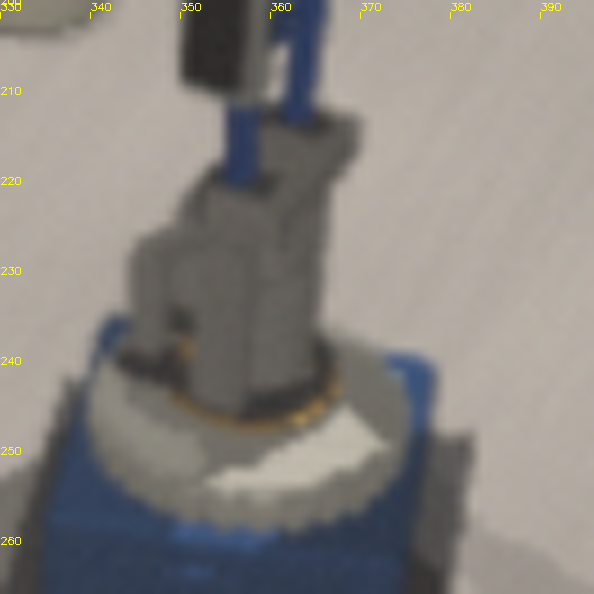

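Emit:
carry_out:
  plan:
    - [58,[0,0,-1],[0,0,0]]
    - [58,[0,0,-1],[0,0,0]]
    - [58,[0,0,0],[0,0,0]]
    - [58,[0,0,0],[0,0,0]]

```text
time_s: 18.78
eef_pos: [501.7, -110.2, 170.6]
ee_rot: [-0.0, 0.999, -0.043, -0.0]
force: [-0.9, -0.1, -1.8]
grip_width: 0.681
```

Emit:
carry_out:
  plan:
    - [58,[0,0,-1],[0,0,0]]
    - [58,[0,0,-1],[0,0,0]]
    - [58,[0,0,0],[0,0,0]]

```text
time_s: 19.03
eef_pos: [501.8, -110.3, 172.9]
ee_rot: [0.0, 0.999, -0.044, 0.0]
force: [0.1, 0.2, -1.6]
grip_width: 0.683
```

```bash
python3 go.py 501.7 -110.4 207 -5; python3 cap.py 16 side 330 200 66 66
```

```text
t 19.03 pos [ 501.83 -110.32  172.91] F [ 0.08  0.16 -1.55] grip 58.3
turn [ 0. -0.  0.] shift before turn [ -0.12   0.09 -34.09] shift after turn [ -0.13   0.09 -34.09]
pics/side16_0.png 9
```

View pics/side16_0.png

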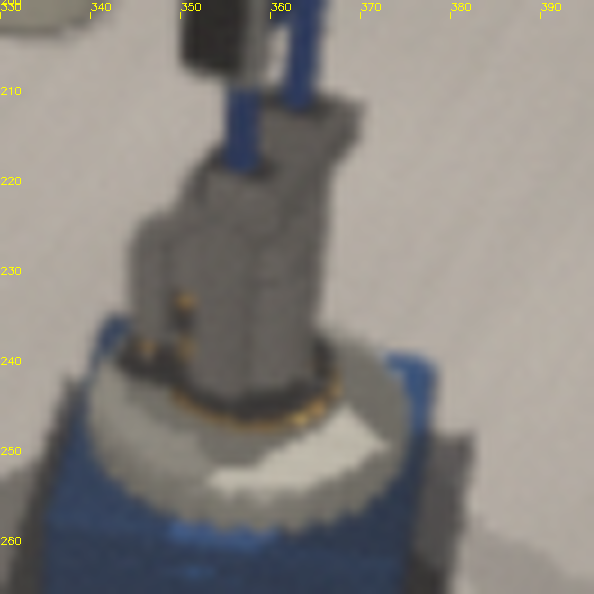

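Emit:
carry_out:
  plan:
    - [58,[0,0,-2],[0,0,0]]
    - [58,[0,0,-3],[0,0,0]]
    - [58,[0,0,-8],[0,0,0]]
    - [58,[0,0,-15],[0,0,0]]
    - [58,[0,0,-20],[0,0,0]]
    - [58,[0,0,-15],[0,0,0]]
    - [58,[0,0,0],[0,0,0]]

```text
time_s: 19.67
eef_pos: [502.9, -110.7, 239.3]
ee_rot: [0.001, 0.999, -0.043, 0.003]
force: [1.2, -0.1, -1.0]
grip_width: 0.681
```

```bash
python3 go.py 501.7 -110.4 207 -5; python3 cap.py 17 side 330 200 66 66
```

```text
t 19.67 pos [ 502.88 -110.75  239.26] F [ 1.19 -0.05 -0.95] grip 58.1
turn [ 0.02 -0.06  0.  ] shift before turn [-1.39 -0.31 32.25] shift after turn [-1.2  -0.24 32.26]
pics/side17_0.png 9
```

View pics/side17_0.png

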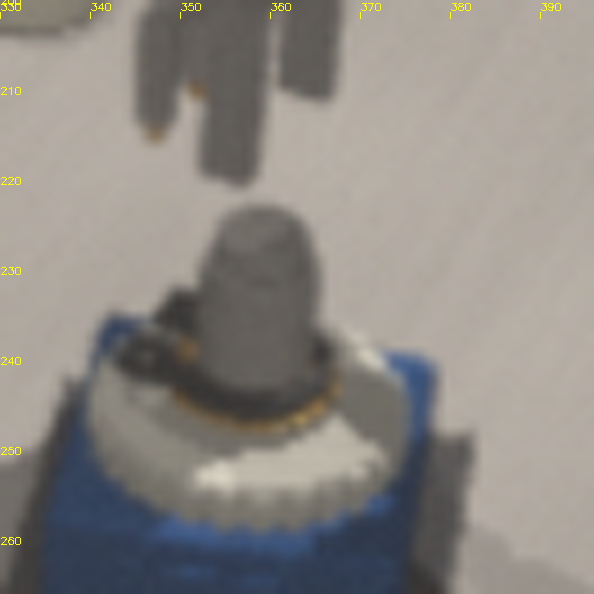

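```bash
python3 go.py 503.9 175.9 205 6.6; python3 - <<'E'
from h import *
d=load("side17")
for f in (96.7,98):
  P=[502.6,-110.6,239.3-f]
  for p in((25,12,-5.5),(25,-12,-5.5),(6,26,0),(-8,26,0),(-8,-19,0)): print(np.round(proj(d,pl(P,-4.95,p)),1),end=" ")
  print()
E
```

```text
t 19.72 pos [ 502.29 -110.49  237.19] F [-0.2   0.65 -2.25] grip 58.0
turn [ 0.01 -0.03 -1.93] shift before turn [ -23.37 -285.48   31.79] shift after turn [  34.51 -284.3    32.19]
[347.3 215.4] [351.9 210.6] [352.1 218.7] [357.6 220.5] [366.  211.2] 
[347.2 215.9] [351.8 211. ] [352.  219.2] [357.6 221. ] [366.  211.6]
```

Emit:
carry_out:
  plan:
    - [58,[0,0,0],[0,0,-0.65]]
    - [58,[0,0,0],[0,0,-0.65]]
    - [58,[0,0,0],[0,0,-0.63]]
    - [58,[3,-15,0],[0,0,0]]
    - [58,[3,-25,0],[0,0,0]]
    - [58,[3,-30,0],[0,0,0]]
    - [58,[3.5,-30,0],[0,0,0]]
    - [58,[3.5,-30,0],[0,0,0]]
    - [58,[3.5,-30,0],[0,0,0]]
    - [58,[3,-30,0],[0,0,0]]
    - [58,[3,-30,0],[0,0,0]]
    - [58,[3,-30,0],[0,0,0]]
    - [58,[3,-20,0],[0,0,0]]
    - [58,[3,-14,0],[0,0,0]]
    - [58,[0,0,10],[0,0,0]]
    - [58,[0,0,15],[0,0,0]]
    - [58,[0,0,7],[0,0,0]]
    - [58,[0,0,0],[0,0,0]]
    - [58,[0,0,0],[0,0,0]]

```text
time_s: 21.3
eef_pos: [503.3, 175.2, 203.2]
ee_rot: [0.0, 0.998, 0.057, -0.001]
force: [0.3, 0.2, -2.0]
grip_width: 0.68
```

```bash
python3 cap.py 18 side 262 250 72 120; python3 go.py 503.9 175.9 165 6.6
```

```text
pics/side18_0.png 5
t 21.35 pos [503.59 175.33 203.86] F [ 0.12  0.64 -1.61] grip 58.5
turn [ 0.   -0.   -0.01] shift before turn [ 0.37 -0.53 38.86] shift after turn [ 0.37 -0.53 38.86]
```

View pics/side18_0.png

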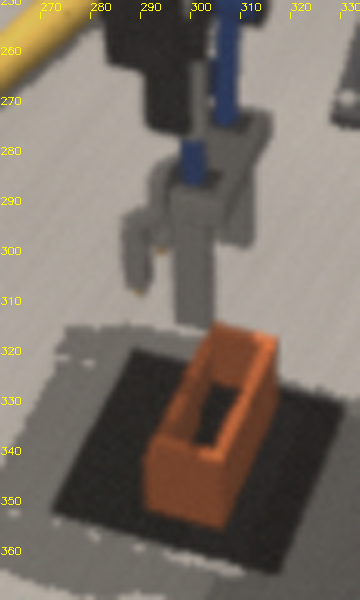

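Emit:
carry_out:
  plan:
    - [58,[0.4,-0.5,15],[0,0,0]]
    - [58,[0,0,20],[0,0,0]]
    - [58,[0,0,10],[0,0,0]]
    - [58,[0,0,7],[0,0,0]]
    - [58,[0,0,7],[0,0,0]]
    - [58,[0,0,7],[0,0,0]]
    - [58,[0,0,0],[0,0,0]]
    - [58,[0,0,0],[0,0,0]]

```text
time_s: 22.02
eef_pos: [503.9, 176.4, 137.9]
ee_rot: [-0.0, 0.998, 0.058, 0.0]
force: [0.3, 0.5, -1.4]
grip_width: 0.677
```

```bash
python3 cap.py 19 side 262 250 72 120; python3 go.py 503.9 175.9 113 6.6
```

```text
pics/side19_0.png 5
t 22.07 pos [504.05 176.41 138.2 ] F [ 0.68  0.2  -1.57] grip 57.8
turn [-0.   -0.01 -0.  ] shift before turn [-0.23  0.49 25.2 ] shift after turn [-0.21  0.49 25.2 ]
```

View pics/side19_0.png

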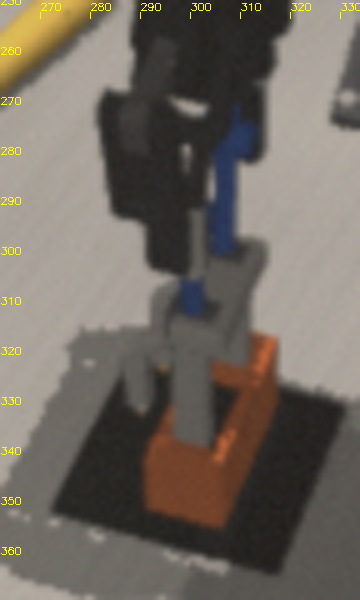

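The legs are inside the pocket and the force is free, so I'll lower the rest of the way.

Emit:
carry_out:
  plan:
    - [58,[-0.2,0.4,5],[0,0,0]]
    - [58,[0,0,6],[0,0,0]]
    - [58,[0,0,6],[0,0,0]]
    - [58,[0,0,4],[0,0,0]]
    - [58,[0,0,3],[0,0,0]]
    - [58,[0,0,1],[0,0,0]]
    - [58,[0,0,0],[0,0,0]]
    - [58,[0,0,0],[0,0,0]]

```text
time_s: 22.73
eef_pos: [503.7, 176.0, 112.8]
ee_rot: [-0.0, 0.998, 0.058, 0.0]
force: [0.0, 0.5, -2.2]
grip_width: 0.683
```

Emit:
carry_out:
  plan:
    - [58,[0,0,0.7],[0,0,0]]
    - [58,[0,0,0.7],[0,0,0]]
    - [58,[0,0,0],[0,0,0]]

```text
time_s: 22.98
eef_pos: [504.0, 176.0, 111.8]
ee_rot: [-0.0, 0.998, 0.058, 0.001]
force: [-0.2, 0.0, 2.7]
grip_width: 0.679
```

Emit:
carry_out:
  plan:
    - [61,[0,0,0.3],[0,0,0]]
    - [64,[0,0,0.3],[0,0,0]]
    - [70,[0,0,0],[0,0,0]]
    - [78,[0,0,0],[0,0,0]]
    - [85,[0,0,0],[0,0,0]]
    - [85,[0,0,0],[0,0,0]]
    - [85,[0,0,0],[0,0,0]]
    - [85,[0,0,0],[0,0,0]]

```text
time_s: 23.65
eef_pos: [503.6, 175.9, 110.7]
ee_rot: [-0.0, 0.998, 0.058, 0.0]
force: [-1.6, 0.4, 0.1]
grip_width: 0.995
```

```bash
python3 cap.py 20 side 262 230 72 120; python3 go.py 503.9 175.9 113 6.6
```

```text
pics/side20_0.png 5
t 23.7 pos [503.62 175.94 110.71] F [-0.32 -0.53 -0.34] grip 84.9
turn [-0. -0. -0.] shift before turn [ 0.28  0.07 -2.29] shift after turn [ 0.27  0.07 -2.29]
```

View pics/side20_0.png

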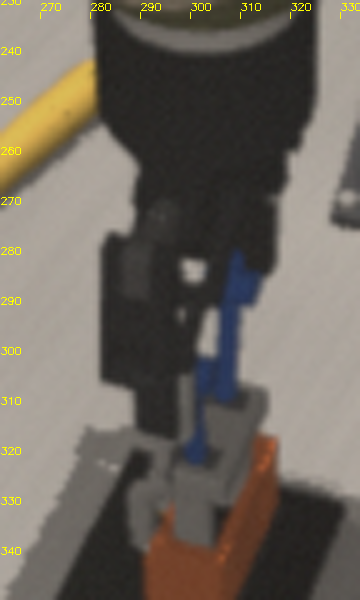

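Released. Now I'll withdraw straight up, then move aside so the top camera can see.

Emit:
carry_out:
  plan:
    - [85,[0,0,-5],[0,0,0]]
    - [85,[0,0,-10],[0,0,0]]
    - [85,[0,0,-20],[0,0,0]]
    - [85,[0,0,-25],[0,0,0]]
    - [85,[0,0,-25],[0,0,0]]
    - [85,[0,0,-25],[0,0,0]]
    - [85,[-20,30,0],[0,0,0]]
    - [85,[-20,34,0],[0,0,0]]
    - [85,[-20,34,0],[0,0,0]]
    - [85,[-20,34,0],[0,0,0]]
    - [85,[-20,34,0],[0,0,0]]
    - [85,[-20,34,0],[0,0,0]]
    - [85,[-20,34,0],[0,0,0]]
    - [85,[-20,34,0],[0,0,0]]
    - [85,[-10,34,0],[0,0,0]]
    - [85,[0,34,0],[0,0,0]]
    - [85,[0,34,0],[0,0,0]]
    - [85,[0,34,0],[0,0,0]]
    - [85,[0,34,0],[0,0,0]]
    - [85,[0,0,0],[0,0,0]]

```text
time_s: 25.37
eef_pos: [385.0, -283.4, 221.3]
ee_rot: [0.001, 0.998, 0.056, 0.0]
force: [1.0, 1.0, -0.9]
grip_width: 0.992
```

```bash
python3 cap.py 21 side 260 205 135 150 top 200 225 200 80 top 320 225 85 75 ; python3 go.py 503.9 175.9 113 6.6
```

```text
pics/side21_0.png 4
pics/top21_1.png 4
pics/top21_2.png 8
t 25.47 pos [ 384.85 -279.32  221.11] F [ 0.98  0.31 -0.05] grip 85.3
turn [-0.   -0.   -0.02] shift before turn [ 169.85 -438.8   108.15] shift after turn [ 170.58 -438.52  108.11]
```

View pics/side21_0.png

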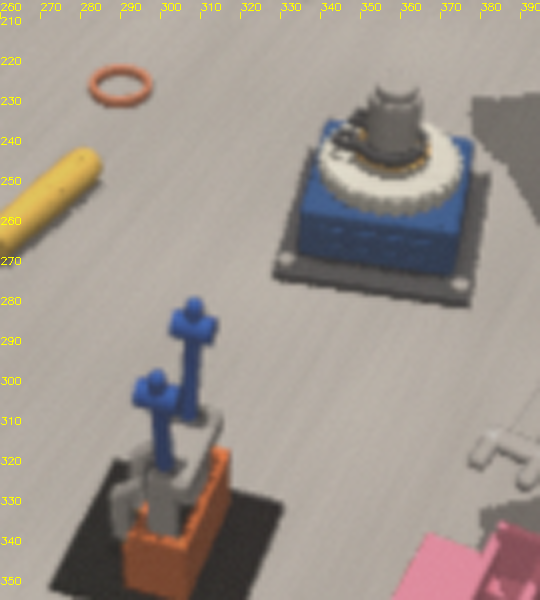

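View pics/top21_1.png

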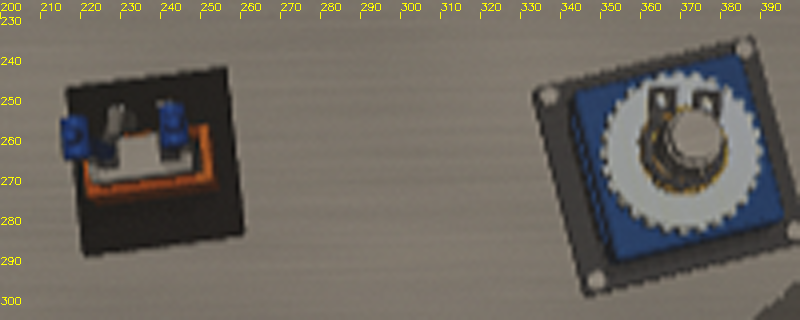

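View pics/top21_2.png

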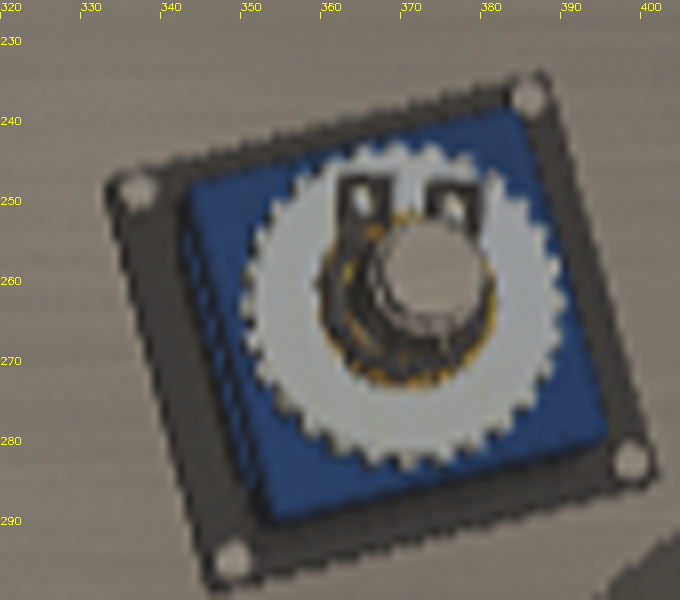

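```bash
python3 - <<'E'
from rig import ctrl
print(ctrl.finish_job())
E
```

```text
the job is handed in; nothing more can be done
None
```

I moved the retaining ring down into its groove with the pliers, put the pliers back upright in the orange stand, and handed the job in at about 25.5 s of the 59 s allowed. The hand-in reports no verdict.

**What I did**
- I aligned the pins with the eyes using the side camera. They went in with no extra force, and the fork touched the ring lightly.
- I spread the ring to about 0.19 rad, estimated from the 39.8 mm grip opening.
- The ring slid freely down the shaft. I felt the washer when the ring was at about 67 mm, then pressed it down at up to about 8.5 N, which is an estimated 2.7 mm.
- I then let the ring close while keeping a light push on it. The highest push on the shoulder was about 9 N.

**Last checks**
- **Ring:** it stayed down and looked level when the pliers lifted off. Its eyes measured about 23–24 mm apart in both cameras, so it is closed.
- **Ring height:** this is an estimate of about 65 mm from the arm position, not a direct measurement.
- **Pliers:** they look upright in the stand in both views, in the same place as at the start.
- **Gripper:** it was open and clear of everything, with a force reading near zero.
- **Other things:** those in the last pictures (screwdriver, spacer, wrench) looked undisturbed. I did not check every bystander.

**Disagreement:** the two cameras differed by about 2–5 mm in y. I settled this by comparing the pins and eyes within the same side picture and by feel.

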